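Return a weight to its case

TASK

Put the big 500 g knob weight back into its well in the wooden weight case. Raise the lid by its bow handle, against its stiff hinge, and ease it right back until it is up against the stop of its stay and stays there: the stop is set somewhere else every time, so feel for it and do not strain the lid against it. Then set the weight down gently, upright and fully home in its well, and leave the case standing open with the other weights, the jar and the beaker undisturbed.

Things in the scene. Friction and masses are not known exactly. Their poses are not given: they have to be found in the camera images.
- weight_case: Light-wood case, 110 deep (x) by 250 wide (y) by 82 mm high shut; fixed. Origin under its centre, z up, -x its front. Base rim 28 mm up; 5 wells in a row along y at x = 0: largest (+y end) and smallest (-y end) empty, the filled ones' tops at most 60 mm up. The lid stay, a slotted steel quadrant, stands at the -y end, 25 mm proud of the side and 60 mm above and behind the hinge.
- lid (a joint): Lid angle, rad: 0 shut (start), grows as the front rises, turning about the case's +y. Lid 0.34 kg on a stiff hinge: stays where left; up to 4 N at the bar lifts it, 1 to 2 N moves it once upright. A rigid stop block clamped in the stay ends the travel at an unreported 1.60 to 2.05 rad, new each time. The stay's pin, 45 mm from the hinge, bears 3.4 times the push at the bar; at most 40 N.
- lid_hinge (a point): Middle of the hinge axis, at the top rear edge of the base, 28 mm above the worktop; stays put as the lid turns. The axis runs along the case's y.
- lid_bar (a point): Middle of the handle's bar, on its axis; turns with the lid. Round steel bar, 10 mm thick, 98 mm long along the case's y, between two arms, 40 mm in front of the lid's 54 mm high front. Shut: 150 mm in front of the hinge and 27 mm above it, 55 mm above the worktop. Can be pinched from above, one finger before and one behind it, at every lid angle; it turns between the pads.
- well (a point): Centre of the floor of the 500 g weight's well, 14 mm above the worktop; axes as the case. The well is 40.5 mm across and 13 mm deep with a 1.5 mm chamfer; the case's rim is 14 mm above this point. The next weight (200 g, 30 mm across) stands 66 mm away along the case's -y.
- w500: The 500 g weight: brass-coloured, round body 38 mm across and 37 mm high with a narrower knob on top, 60 mm high in all, 0.5 kg, standing on the worktop. Origin at the centre of its underside, z up. Grip it round the body, not by the knob; set it down with at most 35 N.
- w20: The 20 g weight, 14 mm across, 22 mm high, same shape, standing on the worktop near the big one; leave it. Origin at the centre of its underside.
- w200: 200 g weight in its well, 30 mm across, 46 mm high; leave it. Origin at the centre of its underside.
- w100: 100 g weight in its well, 24 mm across, 37 mm high; leave it. Origin at the centre of its underside.
- w50: 50 g weight in its well, 20 mm across, 30 mm high; leave it. Origin at the centre of its underside.
- jar: Sample jar with white screw lid, 49 mm across, 57 mm high, a bystander. Origin at the centre of its underside.
- beaker: Glass beaker with some white solid in it, 45 mm across, 56 mm high, a bystander. Origin at the centre of its underside.
There are look-alikes about, which are no part of the job. What is shaped like the w500 but blue or turquoise is not meant.

How it is judged:
By the outcome, as a careful person would: the job done as asked, in the order asked, and still so for the second after the job is handed in, with the robot touching nothing.
It also fails if it takes over 72 s, if anything falls off the work surface, if the arm or the gripper's body presses on something with over 40 N, if the wrist force passes 120 N, or if a joint passes its speed limit or range.

ROBOT

A 6-joint arm with a two-finger parallel gripper is mounted at the origin on a cart in front of the work surface, level with it; the furniture and walls round the work are solid. World frame = base frame: x ahead of the robot, y to its left, z up, the work surface at z = 0. Lengths are in m, angles in rad, forces in N, time in s.
With the tool pointing down it reaches from about 0.375 to 0.975 m from the base axis. Payload 3.8 kg.
Tool frame: the origin (TCP) lies midway between the tips of the shut fingers; the grasp point (between the pads) lies 19 mm behind it; z points along the fingers, y is the line along which they close (so a half turn about z gives the same grasp; the last joint's range is limited). The gripper opens to 85 mm and grips with 20 to 120 N. Pads are 22 mm wide; open, the fingers measure 114 mm over their backs; the gripper's body (76 mm by 85 mm) begins 54 mm behind the grasp point. The pads swing forward as they close: fully open they stand 13 mm farther back than shut.
Start: joints at [-1.312, 0.264, 1.604, -0, 1.274, -0.037], TCP at [0.197, -0.646, 0.198] pointing down, gripper open.
Joint ranges: [-2.63, 2.63], [-0.94, 2.18], [0.31, 2.57], [-1.31, 4.45], [0, 2.66], [-2.55, 2.55]. Speed limits (rad/s): [2.57, 2.57, 3.14, 3.14, 3.14, 3.14].

INTERFACE

Orientations are given as a rotation vector (axis times angle).
In Python, from workcell import status, read_camera, workorder, masks_of gives the robot as it stands.
- The arm moves only by the tool drive_tool, never from a script. Its argument "rows" is a list of rows, each a list of 7 numbers: the turn, a rotation vector about the tool's x, y, z in degrees, then the shift along the tool's x, y, z in m, then the opening, from 0 (shut) to 1 (fully open). In form: [[ax, ay, az, tx, ty, tz, claw], ...]. A call has 1 to 8 rows; each row shifts and turns the commanded pose from where the row before left it, along the tool's axes as they then stand; what a row does not reach is not made up. A row lasts 1/12 s, in which the tool goes at most 41.7 mm and 7.16 degrees, less where a joint would pass 70% of its speed; a pose out of reach is approached as far as the arm can. A call is refused whole if a number of a shift passes 0.0417 or a number of a turn 7.16, either way. A call with a gripper value outside its range is refused whole. The fingers move at their own pace and stop on an object; "force" is the grip in N (left out, the last holds). Time passes only in rows, so rows that do not move let the fingers close. It gives the time, the measured TCP pose, the force, the opening and the grip force at its end, in the units of the state.
- status.read_state(): the state, without advancing time (a new reading comes with each control period).
- read_camera(name): name is "scene" or "top"; returns a dict with "color" (420x560x3 uint8, red, green, blue), "intrinsics" (3x3 intrinsics, pixels), "world_from_camera" (4x4, takes a point from camera to world coordinates). Camera axes: x right, y up, looking along -z (the intrinsics and any distortion apply to the point x, -y, -z); pixel columns grow to the right and rows downward; lengths in m; the calibration is good to about 2 mm. A picture is of the moment at which its call begins. There is no depth.
- workorder.finish_job(): hands the job in; it is judged then, once.
Trained networks look in a picture, given as the dict that the camera call returned (one of the last four; its "shot" number tells which), for a name from the list of things; names that differ only in an ending like _2 or _b are one class to them, and where a whole thing is asked for, a point or a joint stands for the part that bears it (a point fixed in the world has none). Each returns a list of dicts, best first, with "score" (0 to 1); they miss things now and then, are a little off and sometimes report something else, mostly with a low value. They report only what shows in the picture. A call takes as long as a camera call. They do not tell look-alikes from the thing itself.
- masks_of(picture, name): "mask" (420x560 bool, what is visible of it) and "bbox" ([left, top, right, bottom] in pixels, round what is visible of it).
The state is a dict: "time": time; "q": joint angles; "joint_vel": joint speeds; "joint_torque": joint torques, N m; "tool_pos": TCP position; "tcp_rot": TCP orientation; "wrist_force": force on the tool from outside, world axes, zero at the start; "torque": the same for the moment, N m; "width": opening from 0.0 (shut) to 1.0 (fully open); "grip_force": force on a finger pad.
Only numpy, scipy, OpenCV 4.12 (cv2) and the standard library are available. Lean on these libraries where they do the work, as an engineer would, in place of code of your own. Each camera call takes 0.05 s, during which the arm holds its last target. There are 200 camera calls.

## Working session

There is one attempt and no reset: what is moved stays moved. The work goes in short steps, Python scripts to look and compute and a tool call to move; the robot and the scene stay as the last step left them, time stands still between calls to the robot, and variables do not carry over. Pictures are saved under pics/ and viewed, at most 10 in all, crops included, and the job is handed in when it is done.

Besides the shell and the picture viewer there is one more tool, called as name(argument=value, ...) on one line, values as JSON. drive_tool: Moves the arm, as the interface text tells. Its arguments: {"type":"object","properties":{"rows":{"type":"array"},"force":{"type":"number"}},"required":["rows"]}

```bash
mkdir -p pics; ls
cat > h.py <<'E'
import numpy as np, cv2
from workcell import status, read_camera, workorder, masks_of
def ray(P,uv):
    K=np.array(P["intrinsics"]);T=np.array(P["world_from_camera"])
    d=np.linalg.inv(K)@np.array([uv[0],uv[1],1.]);d=T[:3,:3]@np.array([d[0],-d[1],-d[2]])
    return T[:3,3],d/np.linalg.norm(d)
def onz(P,uv,z):
    o,d=ray(P,uv);return o+d*(z-o[2])/d[2]
def proj(P,X):
    K=np.array(P["intrinsics"]);T=np.array(P["world_from_camera"])
    c=T[:3,:3].T@(np.array(X)-T[:3,3]);c=K@np.array([c[0],-c[1],-c[2]]);return c[:2]/c[2]
def tri(rays):
    A=sum(np.eye(3)-np.outer(d,d) for o,d in rays);b=sum((np.eye(3)-np.outer(d,d))@o for o,d in rays)
    return np.linalg.solve(A,b)
def save(P,n): cv2.imwrite("pics/"+n,P["color"][:,:,::-1])
E
python3 - <<'E'
from h import *
np.set_printoptions(precision=3,suppress=True)
for c in("scene","top"):
    P=read_camera(c);save(P,c+"0.png");print(c,{k:v for k,v in P.items() if k not in("color",)})
    for n in("weight_case","lid","lid_bar","w500","w20","jar","beaker"):
        for m in masks_of(P,n):
            ys,xs=np.nonzero(m["mask"]);print(n,round(m["score"],2),m["bbox"],xs.mean().round(1),ys.mean().round(1),len(xs))
print(status.read_state())
E
```

```text
pics
scene {'intrinsics': array([[485.904,   0.   , 277.106],
       [  0.   , 485.904, 219.421],
       [  0.   ,   0.   ,   1.   ]]), 'world_from_camera': array([[-0.843,  0.395, -0.365,  0.228],
       [-0.537, -0.595,  0.597,  0.585],
       [ 0.018,  0.7  ,  0.714,  0.841],
       [ 0.   ,  0.   ,  0.   ,  1.   ]]), 'shot': 1}
weight_case 0.78 [219.8, 232.8, 327.8, 378.4] 271.7 309.7 9028
weight_case 0.74 [217.5, 177.1, 230.3, 199.7] 225.4 188.8 397
weight_case 0.56 [219.5, 242.9, 327.5, 375.9] 272.1 308.0 8177
lid 0.65 [221.1, 242.3, 327.2, 374.8] 272.2 308.0 8156
lid_bar 0.83 [224.9, 243.1, 326.8, 374.3] 271.9 308.2 8082
w500 0.8 [336.7, 191.4, 357.7, 217.4] 345.7 203.8 329
w500 0.75 [308.9, 182.8, 327.8, 207.9] 317.2 195.2 306
w500 0.7 [392.6, 183.4, 409.3, 210.3] 400.9 197.5 346
w500 0.54 [358.2, 176.3, 374.1, 201.0] 367.1 189.3 305
w20 0.8 [336.7, 191.4, 357.7, 217.4] 345.7 203.8 329
w20 0.75 [308.9, 182.8, 327.8, 207.9] 317.2 195.2 306
w20 0.7 [392.6, 183.4, 409.3, 210.3] 400.9 197.5 346
w20 0.54 [358.2, 176.3, 374.1, 201.0] 367.1 189.3 305
jar 0.63 [255.8, 163.7, 273.8, 1
[... 819 characters left out ...]
75.0, 399.9, 287.1] 389.4 281.0 221
w20 0.74 [346.6, 230.6, 362.1, 245.6] 351.1 238.6 173
w20 0.67 [372.0, 241.6, 392.8, 257.3] 381.6 247.4 214
w20 0.64 [340.3, 205.0, 355.1, 219.2] 346.2 210.2 188
beaker 0.75 [292.9, 121.3, 308.2, 146.1] 300.6 132.7 317
{'time': 0.8, 'q': array([-1.312,  0.264,  1.604, -0.   ,  1.274, -0.037]), 'joint_vel': array([-0.001,  0.001, -0.001, -0.001,  0.   , -0.001]), 'joint_torque': array([  0.   , -51.498, -36.769,  -0.   ,   0.001,   0.   ]), 'tool_pos': array([ 0.197, -0.646,  0.199]), 'tcp_rot': array([3.107, 0.463, 0.   ]), 'wrist_force': array([0.435, 0.356, 0.312]), 'torque': array([ 0.031,  0.021, -0.   ]), 'grip_force': 0.0, 'width': 0.998678390826545}
```

Run:
```python
import cv2
for n in ("scene0","top0"): print(cv2.imread(f"pics/{n}.png").shape)
```

```text
(420, 560, 3)
(420, 560, 3)
```

View pics/scene0.png

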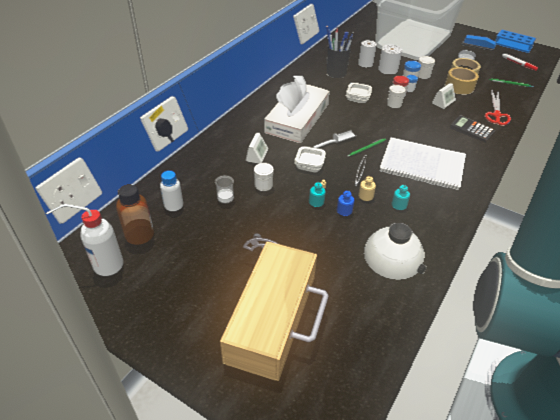

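View pics/top0.png

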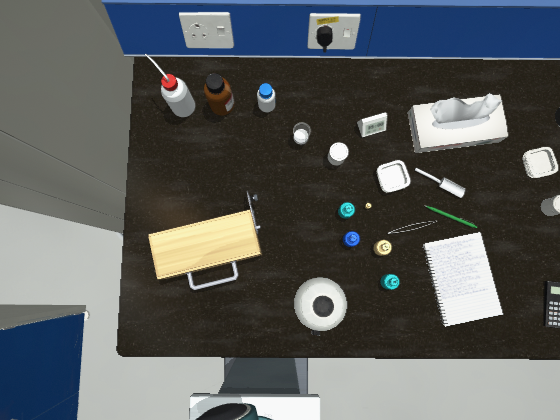

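Scene: the shut case, with its bow handle facing the robot (top px ~213,278) and the stay at its right end (250,210). The brass w500 is at top (383,247) / scene (367,189), and the tiny w20 is at top (368,205). The three other weights, blue or turquoise, are look-alikes. A white round object with a black centre stands at top (320,305).

```bash
cat > m.py <<'E'
from h import *
from scipy.optimize import minimize
np.set_printoptions(precision=4,suppress=True)
Ps=[read_camera("scene"),read_camera("top")]
boxes=[(215,235,330,380),(140,200,265,295)]
wood=[]
for P,b in zip(Ps,boxes):
    h=cv2.cvtColor(P["color"],cv2.COLOR_RGB2HSV);m=((h[...,0]<32)&(h[...,0]>8)&(h[...,1]>50)&(h[...,2]>70)).astype(np.uint8)
    k=np.zeros_like(m);k[b[1]:b[3],b[0]:b[2]]=1;m=cv2.morphologyEx(m*k,cv2.MORPH_OPEN,np.ones((3,3)));wood.append(m)
def box(x,y,a,h=.082,z=0):
    c,s=np.cos(a),np.sin(a)
    return [np.array([x+c*u-s*v,y+s*u+c*v,w]) for u in(-.055,.055) for v in(-.125,.125) for w in(z,z+h)]
def cost(p,which=(0,1)):
    t=0
    for i in which:
        P=Ps[i];q=np.array([proj(P,X) for X in box(p[0],p[1],p[2],.082+(p[3] if len(p)>3 else 0))],np.float32)
        hull=cv2.convexHull(q);im=np.zeros((420*4,560*4),np.uint8);cv2.fillConvexPoly(im,np.round(hull*4+1.5).astype(int),255)
        im=cv2.resize(im,(560,420),interpolation=cv2.INTER_AREA)/255.
        t+=np.abs(im-wood[i]).sum()
    return t
g=onz(Ps[1],(205,246),.08);x0=[g[0],g[1],.2]
for w in((0,1),(0,),(1,)):
    best=min((minimize(cost,[x0[0],x0[1],a],args=(w,),method="Nelder-Mead",options=dict(initial_simplex=[[x0[0],x0[1],a],[x0[0]+.02,x0[1],a],[x0[0],x0[1]+.02,a],[x0[0],x0[1],a+.15]])) for a in(-.2,.2)),key=lambda r:r.fun)
    print(w,best.x,best.fun,[int(m.sum()) for m in wood])
    if len(w)==2:p=best.x
r=minimize(cost,[*p,0],method="Nelder-Mead",options=dict(initial_simplex=np.vstack([[*p,0],np.array([*p,0])+np.diag([.01,.01,.05,.02])])));print("h free",r.x,r.fun)
# w500, w20 brass blobs
for n,bs in(("w500",[(352,170,380,205),(370,235,395,260)]),("w20",[None,(362,199,374,211)])):
    rays=[]
    for P,b in zip(Ps,bs):
        if b is None: continue
        h=cv2.cvtColor(P["color"],cv2.COLOR_RGB2HSV);m=((h[...,0]<32)&(h[...,0]>8)&(h[...,1]>60)&(h[...,2]>60))
        ys,xs=np.nonzero(m[b[1]:b[3],b[0]:b[2]]);print(n,xs.mean()+b[0],ys.mean()+b[1],xs.min()+b[0],xs.max()+b[0],ys.min()+b[1],ys.max()+b[1])
        rays.append(ray(P,(xs.mean()+b[0],ys.mean()+b[1])))
    if len(rays)>1:print(n,tri(rays))
    print(n,onz(Ps[1],(xs.mean()+b[0],ys.mean()+b[1]),.028 if n=="w500" else .01))
for nm,uv in dict(white=(320,305),teal=(391,281),blue=(352,239),teal2=(346,210),jar=(338,153),beaker=(301,134)).items(): print(nm,onz(Ps[1],uv,.05))
c,s=np.cos(p[2]),np.sin(p[2]);R=np.array([[c,-s],[s,c]])
bar=p[:2]+R@[-.095,0];hinge=p[:2]+R@[.055,0];print("bar",bar,"hinge",hinge)
out=[]
for P,b in zip(Ps,[(205,220,345,390),(135,180,275,300)]):
    im=P["color"][:,:,::-1].copy();im=cv2.resize(im[b[1]:b[3],b[0]:b[2]],None,fx=3,fy=3,interpolation=cv2.INTER_CUBIC)
    pr=lambda X:tuple(int(v) for v in (proj(P,X)-b[:2]+.5)*3)
    for X in box(*p):cv2.circle(im,pr(X),3,(0,0,255),-1)
    for v in(-.049,0,.049):
        X=np.append(p[:2]+R@[-.095,v],.055);cv2.circle(im,pr(X),3,(255,0,0),-1)
    out.append(im)
H=max(o.shape[0] for o in out);o=np.hstack([cv2.copyMakeBorder(o,0,H-o.shape[0],0,0,cv2.BORDER_CONSTANT) for o in out]);o=cv2.resize(o,None,fx=.93,fy=.93);print(o.shape);cv2.imwrite("pics/fit.png",o)
E
python3 m.py
```

```text
(0, 1) [0.5174 0.124  0.2414] 6648.325490196079 [14771, 5081]
(0,) [0.5144 0.1159 0.0258] 6299.419607843138 [14771, 5081]
(1,) [0.5173 0.1244 0.2491] 99.95686274509805 [14771, 5081]
h free [0.5125 0.1211 0.1782 0.0511] 5893.007843137255
w500 366.54901960784315 188.82072829131653 352 375 175 203
w500 381.8724489795918 247.53061224489795 373 391 239 255
w500 [ 0.5147 -0.3147  0.0239]
w500 [ 0.5136 -0.314   0.028 ]
w20 367.8125 205.25 365 371 202 208
w20 [ 0.6236 -0.2846  0.01  ]
white [ 0.373  -0.1559  0.05  ]
teal [ 0.4313 -0.3289  0.05  ]
blue [ 0.5328 -0.2356  0.05  ]
teal2 [ 0.6049 -0.2218  0.05  ]
jar [ 0.7509 -0.2035  0.05  ]
beaker [ 0.8001 -0.1096  0.05  ]
bar [0.4251 0.1013] hinge [0.5708 0.1372]
(474, 781, 3)
```

View pics/fit.png

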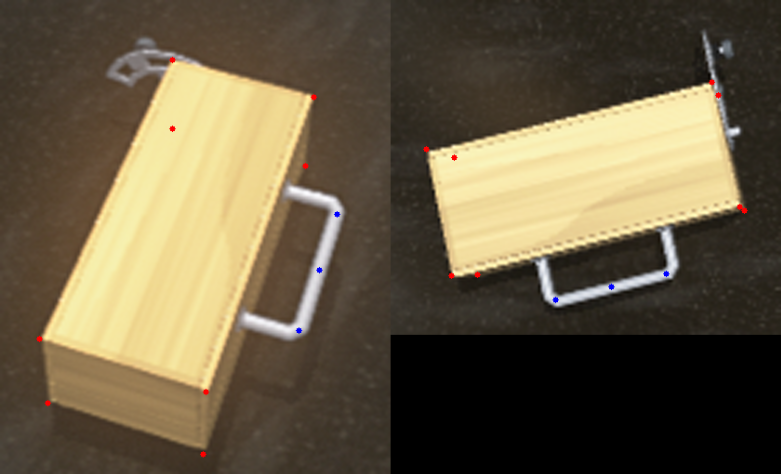

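The case fit lands on its outline and the bar in both views. I put the case at about (0.517, 0.124), yaw 0.245, and the bar at (0.425, 0.101). First move: swing on an arc clear of everything, setting the fingers to 40%.

drive_tool(rows=[[0,0,0,0,-0.0375,0,0.42],[0,0,0,0,-0.0375,0,0.42],[0,0,-3.96,0.041,0,0,0.42],[0,0,-3.96,0.041,0,0,0.42],[0,0,-3.96,0.041,0,0,0.42],[0,0,-3.96,0.041,0,0,0.42],[0,0,-3.96,0.041,0,0,0.42],[0,0,-3.96,0.041,0,0,0.42]], force=40)

```text
time: 1.57
tool_pos: [0.3946, -0.4629, 0.1988]
tcp_rot: [2.943, 1.097, 0.0]
wrist_force: [0.4, -0.7, -1.0]
width: 0.421
grip_force: 0.0
```

drive_tool(rows=[[0,0,-3.96,0.041,0,0,0.42],[0,0,-3.96,0.041,0,0,0.42],[0,0,-3.96,0.041,0,0,0.42],[0,0,-3.96,0.041,0,0,0.42],[0,0,-3.96,0.041,0,0,0.42],[0,0,-3.96,0.041,0,0,0.42],[0,0,-3.96,0.041,0,0,0.42],[0,0,-3.96,0.041,0,0,0.42]])

```text
time: 2.23
tool_pos: [0.5818, -0.198, 0.1987]
tcp_rot: [2.532, 1.859, 0.001]
wrist_force: [0.4, -0.1, 0.6]
width: 0.418
grip_force: 0.0
```

drive_tool(rows=[[0,0,-3.96,0.041,0,0,0.42],[0,0,-3.96,0.041,0,0,0.42],[0,0,-3.96,0.041,0,0,0.42],[0,0,-3.96,0.041,0,0,0.42],[0,0,-3.96,0.041,0,0,0.42],[0,0,-3.96,0.041,0,0,0.42],[0,0,-3.96,0.041,0,0,0.42],[0,0,-3.96,0.041,0,0,0.42]])

```text
time: 2.9
tool_pos: [0.6019, 0.1256, 0.1987]
tcp_rot: [1.928, 2.48, 0.001]
wrist_force: [0.7, 0.8, 0.3]
width: 0.42
grip_force: 0.0
```

```bash
cat > g.py <<'E'
from h import *
from scipy.spatial.transform import Rotation as Ro
import sys
np.set_printoptions(precision=4,suppress=True)
def go(target,yaw=None):
    s=status.read_state();R=Ro.from_rotvec(s["tcp_rot"]).as_matrix();d=R.T@(np.array(target)-s["tool_pos"])
    print("t",s["time"],"pos",np.array(s["tool_pos"]),"tool shift",d,"tool y deg",np.degrees(np.arctan2(R[1,1],R[0,1])),"tilt",np.degrees(np.arccos(-R[2,2])),"F",s["wrist_force"],"w",s["width"])
    return R
if __name__=="__main__": go([float(v) for v in sys.argv[1:4]])
E
python3 g.py .425 .1013 .036
```

```text
t 2.9 pos [0.6019 0.1256 0.1987] tool shift [ 0.0201 -0.1776  0.1625] tool y deg 14.26152672406619 tilt 0.04932720897766676 F [0.7121 0.819  0.2644] w 0.4201251561548354
```

drive_tool(rows=[[0,0,0,0.004,-0.0355,0,0.42],[0,0,0,0.004,-0.0355,0,0.42],[0,0,0,0.004,-0.0355,0,0.42],[0,0,0,0.004,-0.0355,0,0.42],[0,0,0,0.004,-0.0355,0,0.42],[0,0,0,0,0,0.03,0.42],[0,0,0,0,0,0.03,0.42],[0,0,0,0,0,0,0.42]])

```text
time: 3.57
tool_pos: [0.4199, 0.099, 0.1339]
tcp_rot: [-1.929, -2.473, 0.009]
wrist_force: [-1.2, 0.7, -1.1]
width: 0.419
grip_force: 0.0
```

Run:
```python
from g import *
go([.425,.1013,.035])
P=read_camera("top");save(P,"pre.png");Q=read_camera("scene")
a=cv2.resize(P["color"][190:310,140:280,::-1],None,fx=2.8,fy=2.8,interpolation=cv2.INTER_CUBIC)
b=cv2.resize(Q["color"][210:360,210:390,::-1],None,fx=2.2,fy=2.24,interpolation=cv2.INTER_CUBIC)
b=b[:336];a=a[:336];cv2.imwrite("pics/pre.png",np.hstack([a,b]))
```

```text
t 3.5667 pos [0.4199 0.099  0.1339] tool shift [0.001  0.0062 0.0989] tool y deg 14.0793711656494 tilt 0.44973627192974075 F [-1.2312  0.6634 -1.0549] w 0.4190788590000687
```

View pics/pre.png

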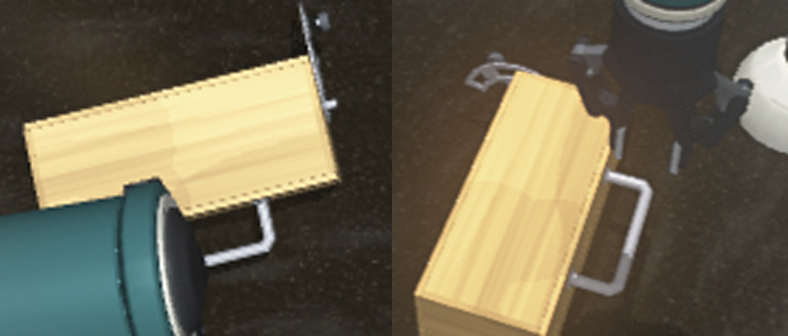

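The fingers straddle the bar line, with the lid's front face behind the rear finger. Descending.

drive_tool(rows=[[0,0,0,0,0,0.02,0.42],[0,0,0,0,0,0.02,0.42],[0,0,0,0,0,0,0.42],[0,0,0,0,0,0,0.42]])

```text
time: 4.0
tool_pos: [0.4253, 0.0998, 0.0992]
tcp_rot: [-1.933, -2.476, 0.001]
wrist_force: [0.2, 0.1, 0.6]
width: 0.416
grip_force: 0.0
```

```bash
python3 g.py .425 .1013 .035
```

```text
t 4.0 pos [0.4253 0.0998 0.0992] tool shift [0.0015 0.0001 0.0642] tool y deg 14.06105027485145 tilt 0.03815621184298501 F [0.2086 0.0907 0.6403] w 0.4163091173710571
```

drive_tool(rows=[[0,0,0,0.0015,0,0.02,0.42],[0,0,0,0,0,0.02,0.42],[0,0,0,0,0,0.02,0.42],[0,0,0,0,0,0.004,0.42],[0,0,0,0,0,0,0.3],[0,0,0,0,0,0,0],[0,0,0,0,0,0,0],[0,0,0,0,0,0,0]], force=40)

```text
time: 4.67
tool_pos: [0.4261, 0.1015, 0.0362]
tcp_rot: [1.931, 2.475, 0.004]
wrist_force: [0.1, -0.9, 0.1]
width: -0.002
grip_force: 0.0
```

drive_tool(rows=[[0,0,0,0,0,0,0],[0,0,0,0,0,0,0],[0,0,0,0,0,0,0]])

```text
time: 4.92
tool_pos: [0.4248, 0.1013, 0.035]
tcp_rot: [1.932, 2.476, 0.001]
wrist_force: [0.1, -0.5, -0.1]
width: -0.0
grip_force: 0.0
```

Run:
```python
from g import *
s=status.read_state();print(s);go([.425,.1013,.035])
# planned bar path in case x (tool y) / z, relative to start
r=np.hypot(.15,.027);a0=np.arctan2(.027,.15)
th=np.array([0,.1,.2,.3,.4,.5,.6,.7,.8,.9,1.,1.1,1.2,1.3,1.4,1.45,1.5,1.55,1.6,1.7,1.8,1.9,2.0,2.05])
y=-r*np.cos(th+a0)+.15;z=r*np.sin(th+a0)-.027
print(np.c_[th,y,z,np.r_[0,np.diff(y)],np.r_[0,-np.diff(z)]])
```

```text
{'time': 4.9167, 'q': array([ 0.177 , -0.0212,  2.2519,  0.    ,  0.91  , -0.0686]), 'joint_vel': array([ 0.0011,  0.0032,  0.0039, -0.0009, -0.0029, -0.0008]), 'joint_torque': array([ -0.0016, -29.2475, -30.4657,  -0.    ,  -0.0089,  -0.    ]), 'tool_pos': array([0.4248, 0.1013, 0.035 ]), 'tcp_rot': array([1.9324, 2.4763, 0.001 ]), 'wrist_force': array([ 0.1393, -0.5453, -0.0956]), 'torque': array([ 0.0329, -0.023 ,  0.007 ]), 'grip_force': 0.0, 'width': -0.0001914138942586673}
t 4.9167 pos [0.4248 0.1013 0.035 ] tool shift [-0.      0.0002 -0.    ] tool y deg 14.067872489001173 tilt 0.04924429785746734 F [ 0.1393 -0.5453 -0.0956] w -0.0001914138942586673
[[ 0.      0.      0.      0.      0.    ]
 [ 0.1     0.0034  0.0148  0.0034 -0.0148]
 [ 0.2     0.0084  0.0293  0.0049 -0.0144]
 [ 0.3     0.0147  0.0431  0.0063 -0.0139]
 [ 0.4     0.0224  0.0563  0.0077 -0.0132]
 [ 0.5     0.0313  0.0686  0.009  -0.0123]
 [ 0.6     0.0414  0.08    0.0101 -0.0114]
 [ 0.7     0.0527  0.0903  0.0112 -0.0103]
 [ 0.8     0.0649  0.0994  0.0122 -0.0091]
 [ 0.9     0.0779  0.1073  0.013  -0.0079]
 [ 1.      0.0917  0.1138  0.0138 -0.0065]
 [ 1.1     0.106   0.1189  0.0143 -0.0051]
 [ 1.2     0.1208  0.1226  0.0148 -0.0037]
 [ 1.3     0.1359  0.1248  0.0151 -0.0022]
 [ 1.4     0.1511  0.1254  0.0152 -0.0007]
 [ 1.45    0.1587  0.1252  0.0076  0.0002]
 [ 1.5     0.1663  0.1245  0.0076  0.0006]
 [ 1.55    0.1739  0.1235  0.0076  0.001 ]
 [ 1.6     0.1814  0.1221  0.0075  0.0014]
 [ 1.7     0.1961  0.1183  0.0147  0.0039]
 [ 1.8     0.2104  0.1129  0.0143  0.0053]
 [ 1.9     0.224   0.1062  0.0137  0.0067]
 [ 2.      0.237   0.0982  0.0129  0.0081]
 [ 2.05    0.2431  0.0937  0.0061  0.0045]]
```

Run:
```python
from g import *
P=read_camera("top");Q=read_camera("scene")
a=cv2.resize(P["color"][190:320,140:280,::-1],(420,390),interpolation=cv2.INTER_CUBIC)
b=cv2.resize(Q["color"][240:370,230:350,::-1],(360,390),interpolation=cv2.INTER_CUBIC)
for X in([.4248,.1013,.035],[.4248,.1013,.055]):
    u=(proj(Q,X)-[230,240]+.5)*3;cv2.circle(b,tuple(int(v) for v in u),2,(0,0,255),-1)
cv2.imwrite("pics/miss.png",np.hstack([a,b]))
```

```text
(no output)
```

View pics/miss.png

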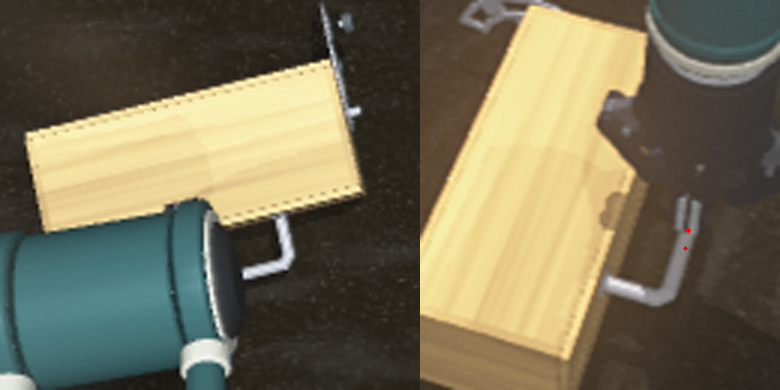

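The fingers are at the bar in both views, but the opening reads shut with no grip force. A small lift will show whether the bar is held.

drive_tool(rows=[[0,0,0,0,0.001,-0.005,0],[0,0,0,0,0.001,-0.005,0],[0,0,0,0,0,0,0]])

```text
time: 5.27
tool_pos: [0.4277, 0.102, 0.0458]
tcp_rot: [1.932, 2.475, 0.003]
wrist_force: [-0.3, 0.1, -0.3]
width: 0.001
grip_force: 0.0
```

Run:
```python
from g import *
go([.425,.1013,.035])
Q=read_camera("scene");P=read_camera("top")
b=cv2.resize(Q["color"][270:350,280:350,::-1],(420,480),interpolation=cv2.INTER_CUBIC)
a=cv2.resize(P["color"][210:300,185:245,::-1],(320,480),interpolation=cv2.INTER_CUBIC)
cv2.imwrite("pics/miss2.png",np.hstack([b,a]))
```

```text
t 5.2667 pos [0.4277 0.102  0.0458] tool shift [ 0.     -0.0028  0.0108] tool y deg 14.066123337951941 tilt 0.13954137020313898 F [-0.2808  0.0626 -0.2772] w 0.0007797292408444386
```

View pics/miss2.png

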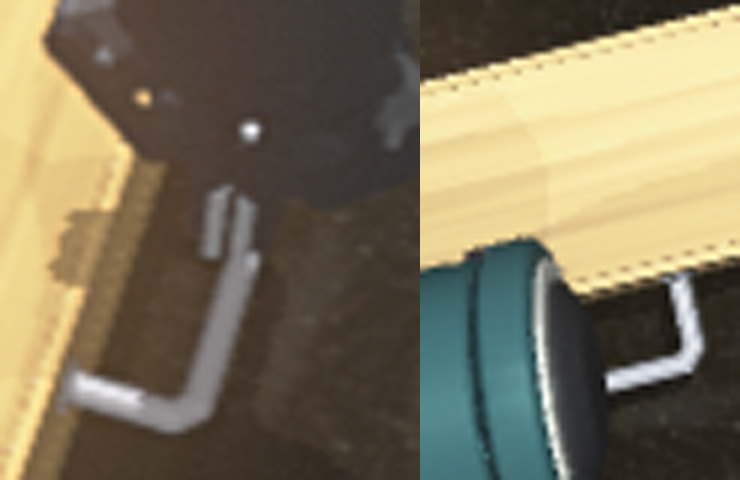

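Run:
```python
from g import *
P=read_camera("top");Q=read_camera("scene")
print("cornerA",tri([ray(Q,(310,339)),ray(P,(236.9,277.5))]))
print("cornerB",tri([ray(Q,(326.1,291.7)),ray(P,(194.5,286.8))]))
c,s=np.cos(.2414),np.sin(.2414)
for v in(-.049,.049):print(np.array([.5174-c*.095-s*v,.124-s*.095+c*v]))
print("tcp now",(proj(Q,status.read_state()["tool_pos"])-[280,270]+.5)*6, "bar centre",(proj(Q,[.425,.1013,.055])-[280,270]+.5)*6)
for z in (.03,.045,.065):print(z,(proj(Q,[.4277,.102,z])-[280,270]+.5)*6)
```

```text
cornerA [ 0.4433  0.0644 -0.0992]
cornerB [0.4143 0.1229 0.1687]
[0.4369 0.0537]
[0.4134 0.1489]
tcp now [229.2913 298.767 ] bar centre [236.3642 281.6113]
0.03 [221.8218 322.4211]
0.045 [225.4005 296.6909]
0.065 [230.3022 261.448 ]
```

Run:
```python
from g import *
P=read_camera("top");Q=read_camera("scene")
print("+y corner",tri([ray(Q,(310,339)),ray(P,(194.5,286.8))]))
print("-y corner",tri([ray(Q,(326.1,291.7)),ray(P,(236.9,277.5))]))
# enhanced crop round fingertips
b=Q["color"][285:335,290:340,::-1].astype(float);b=np.clip((b/255)**.45*255,0,255).astype(np.uint8)
b=cv2.resize(b,(600,600),interpolation=cv2.INTER_CUBIC)
for X in(status.read_state()["tool_pos"],[.425,.1013,.055]):
    cv2.circle(b,tuple(int(v) for v in (proj(Q,X)-[290,285]+.5)*12),3,(0,0,255),-1)
cv2.imwrite("pics/tip.png",b)
```

```text
+y corner [0.4153 0.1488 0.0489]
-y corner [0.4385 0.0455 0.0591]
```

View pics/tip.png

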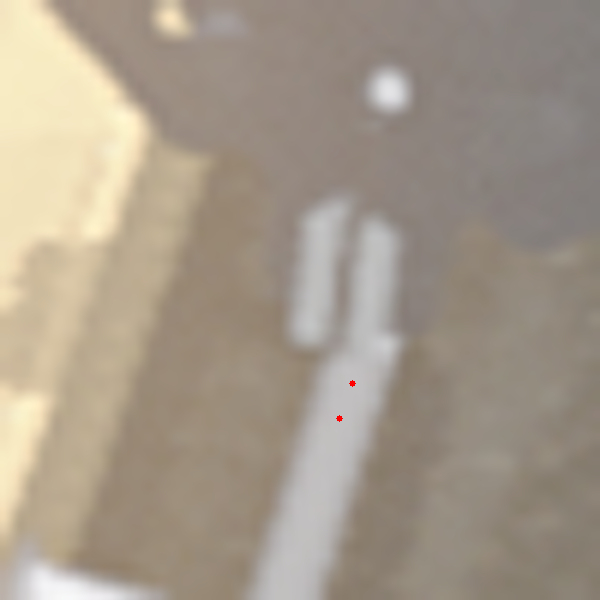

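The bar triangulates as expected, but the shut fingertips look about 20 mm off the TCP in this view, either higher or further in -y/+x. I'll check by touch, pressing down in small steps with the fingers shut.

drive_tool(rows=[[0,0,0,0,-0.002,0.003,0],[0,0,0,0,0,0.003,0],[0,0,0,0,0,0,0]])

```text
time: 5.82
tool_pos: [0.4234, 0.101, 0.0375]
tcp_rot: [-1.932, -2.476, 0.002]
wrist_force: [-0.3, 0.4, 0.5]
width: -0.0
grip_force: 0.0
```

drive_tool(rows=[[0,0,0,0,0,0.002,0],[0,0,0,0,0,0.002,0],[0,0,0,0,0,0,0]])

```text
time: 6.07
tool_pos: [0.424, 0.1011, 0.034]
tcp_rot: [-1.932, -2.476, 0.001]
wrist_force: [-0.4, -0.6, 0.1]
width: 0.002
grip_force: 0.0
```

drive_tool(rows=[[0,0,0,0,0,0.002,0],[0,0,0,0,0,0.002,0],[0,0,0,0,0,0,0]])

```text
time: 6.32
tool_pos: [0.4241, 0.1012, 0.0301]
tcp_rot: [-1.932, -2.476, 0.001]
wrist_force: [0.2, 0.1, -0.4]
width: -0.001
grip_force: 0.0
```

Run:
```python
from g import *
from scipy.optimize import least_squares
go([.425,.1013,.035])
T=read_camera("top");b=T["color"][200:310,150:270]
b=cv2.resize(np.clip((b[:,:,::-1]/255.)**.5*255,0,255).astype(np.uint8),(640,586),interpolation=cv2.INTER_CUBIC)
k=640/120
s=status.read_state()["tool_pos"]
for z in(.0,.09,.14):
    cv2.circle(b,tuple(int(v) for v in (proj(T,[s[0],s[1],s[2]+z])-[150,200]+.5)*k),3,(0,0,255),-1)
cv2.imwrite("pics/tip2.png",b)
```

```text
t 6.3167 pos [0.4241 0.1012 0.0301] tool shift [-0.0001  0.0009 -0.0049] tool y deg 14.065835396840086 tilt 0.036492581076676585 F [ 0.2003  0.0712 -0.3856] w -0.000731195705625257
```

Run:
```python
from g import *
Q=read_camera("scene")
b=Q["color"][265:345,280:350,::-1].astype(float);b=np.clip((b/255)**.45*255,0,255).astype(np.uint8)
b=cv2.resize(b,(525,600),interpolation=cv2.INTER_CUBIC)
R=np.array([np.cos(.245),np.sin(.245),0]);s=np.array(status.read_state()["tool_pos"])
for X,c in((s,(0,0,255)),(s+[0,0,.019],(0,255,0)),(s+[0,0,.073],(255,0,0))):
    cv2.circle(b,tuple(int(v) for v in (proj(Q,X)-[280,265]+.5)*7.5),3,c,-1)
a=cv2.imread("pics/tip2.png");a=cv2.resize(a,(270,247));a=cv2.copyMakeBorder(a,0,353,0,0,cv2.BORDER_CONSTANT)
cv2.imwrite("pics/now.png",np.hstack([b,a]))
```

```text
(no output)
```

View pics/now.png

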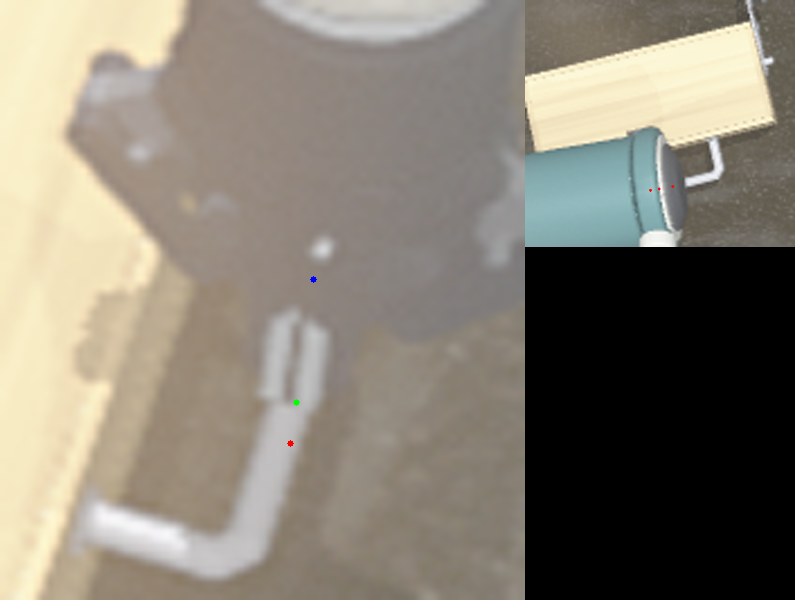

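The fingers end visually at the grasp-point marker, not the TCP, and the bar runs on just below them. So the real tips sit higher than reported. I'll keep feeling downward in small steps.

drive_tool(rows=[[0,0,0,0,0,0.0015,0],[0,0,0,0,0,0.0015,0],[0,0,0,0,0,0,0]])

```text
time: 6.67
tool_pos: [0.4243, 0.1012, 0.0273]
tcp_rot: [-1.933, -2.477, 0.0]
wrist_force: [0.2, -0.3, 1.5]
width: -0.001
grip_force: 0.0
```

drive_tool(rows=[[0,0,0,0,0,0.0015,0],[0,0,0,0,0,0.0015,0],[0,0,0,0,0,0,0]])

```text
time: 6.92
tool_pos: [0.4246, 0.1013, 0.0267]
tcp_rot: [-1.932, -2.476, 0.001]
wrist_force: [-7.8, -1.7, 19.6]
width: 0.001
grip_force: 9.7
```

Contact: tips on top of the bar at TCP z≈0.027, pushed slightly toward the front. So the fingertips are really about 33 mm higher than reported, and a few mm toward -x. I'll back off, open, shift +3 mm toward the lid, then go about 24 mm below this contact level.

drive_tool(rows=[[0,0,0,0,0,-0.02,0],[0,0,0,0,0,-0.005,0.42],[0,0,0,-0.008,0.003,0,0.42],[0,0,0,0,0,0,0.42],[0,0,0,0,0,0,0.42]], force=30)

```text
time: 7.33
tool_pos: [0.4292, 0.0937, 0.0488]
tcp_rot: [-1.933, -2.476, 0.001]
wrist_force: [0.3, -0.2, -0.1]
width: 0.418
grip_force: 0.0
```

drive_tool(rows=[[0,0,0,0,0,0.01,0.42],[0,0,0,0,0,0.01,0.42],[0,0,0,0,0,0,0.42]])

```text
time: 7.58
tool_pos: [0.4263, 0.0937, 0.0262]
tcp_rot: [-1.93, -2.473, 0.007]
wrist_force: [-0.6, -0.1, 0.2]
width: 0.42
grip_force: 0.0
```

drive_tool(rows=[[0,0,0,0,0,0.005,0.42],[0,0,0,0,0,0.003,0.42],[0,0,0,0,0,0,0.42]])

```text
time: 7.83
tool_pos: [0.4284, 0.0941, 0.0204]
tcp_rot: [-1.932, -2.476, 0.002]
wrist_force: [0.1, -0.0, -0.1]
width: 0.419
grip_force: 0.0
```

drive_tool(rows=[[0,0,0,0,0,0.004,0.42],[0,0,0,0,0,0.004,0.42],[0,0,0,0,0,0,0.42]])

```text
time: 8.08
tool_pos: [0.4288, 0.0941, 0.0128]
tcp_rot: [-1.932, -2.476, 0.001]
wrist_force: [0.8, -0.3, -1.0]
width: 0.417
grip_force: 0.0
```

drive_tool(rows=[[0,0,0,0,0,0.004,0.42],[0,0,0,0,0,0.003,0.42],[0,0,0,0,0,0,0.42]])

```text
time: 8.33
tool_pos: [0.43, 0.0943, 0.0073]
tcp_rot: [1.932, 2.476, 0.001]
wrist_force: [-3.0, -1.8, 7.5]
width: 0.422
grip_force: 4.4
```

drive_tool(rows=[[0,0,0,0,0,0,0],[0,0,0,0,0,0,0],[0,0,0,0,0,0,0],[0,0,0,0,0,0,0],[0,0,0,0,0,0,0]], force=30)

```text
time: 8.75
tool_pos: [0.4266, 0.0935, 0.0062]
tcp_rot: [-1.93, -2.474, 0.007]
wrist_force: [-7.5, -1.4, 8.6]
width: 0.099
grip_force: 29.3
```

Something about 8.4 mm thick is gripped at 29 N. Testing with a small lift along the arc.

drive_tool(rows=[[0,0,0,0,0,-0.003,0],[0,0,0,0,0,-0.003,0],[0,0,0,0,0,0,0]])

```text
time: 9.0
tool_pos: [0.4277, 0.0938, 0.012]
tcp_rot: [-1.931, -2.475, 0.004]
wrist_force: [-3.9, -1.6, 2.1]
width: 0.105
grip_force: 29.7
```

drive_tool(rows=[[0,0,0,0,0.001,-0.005,0],[0,0,0,0,0.001,-0.005,0],[0,0,0,0,0.001,-0.005,0],[0,0,0,0,0,0,0]])

```text
time: 9.33
tool_pos: [0.4321, 0.095, 0.0285]
tcp_rot: [-1.932, -2.476, 0.001]
wrist_force: [-6.2, -1.7, 2.7]
width: 0.104
grip_force: 29.9
```

Run:
```python
from g import *
go([0,0,0]);s=status.read_state();print(s["torque"],s["q"])
Q=read_camera("scene");P=read_camera("top");
b=np.clip((Q["color"][225:385,205:355,::-1]/255.)**.6*255,0,255).astype(np.uint8);b=cv2.resize(b,(450,480),interpolation=cv2.INTER_CUBIC)
a=cv2.resize(P["color"][190:310,140:260,::-1],(340,340));a=cv2.copyMakeBorder(a,0,140,0,0,cv2.BORDER_CONSTANT)
cv2.imwrite("pics/lift.png",np.hstack([b,a]))
```

```text
t 9.3333 pos [0.4321 0.095  0.0285] tool shift [ 0.0129 -0.4422  0.0288] tool y deg 14.06992399499626 tilt 0.042572249387458905 F [-6.2355 -1.6915  2.6586] w 0.104304998381862
[-0.2866  0.9579  0.0264] [ 0.16    0.0015  2.244   0.0001  0.8968 -0.0856]
```

Run:
```python
from g import *
for c,bx in(("top",(236,195,262,275)),("scene",(215,330,260,385))):
    A=cv2.imread(f"pics/{c}0.png");P=read_camera(c);B=P["color"][:,:,::-1]
    a=A[bx[1]:bx[3],bx[0]:bx[2]];b=B[bx[1]:bx[3],bx[0]:bx[2]]
    d=np.abs(a.astype(int)-b).max(2);print(c,d.max(),(d>25).sum(),d.size, a.mean(), b.mean())
P=read_camera("top");h=cv2.cvtColor(P["color"],cv2.COLOR_RGB2HSV);h0=cv2.cvtColor(cv2.cvtColor(cv2.imread("pics/top0.png"),cv2.COLOR_BGR2RGB),cv2.COLOR_RGB2HSV)
for u in(240,245,250,255):
    print(u,[ (np.nonzero((H[195:285,u,1]>50)&(H[195:285,u,2]>70))[0][[0,-1]]+195).tolist() for H in(h0,h)])
```

```text
top 223 296 2080 121.87275641025641 118.65625
scene 173 267 2475 119.96929292929293 118.29333333333334
240 [[212, 259], [208, 259]]
245 [[210, 258], [207, 258]]
250 [[210, 257], [210, 257]]
255 [[229, 256], [229, 256]]
```

View pics/lift.png

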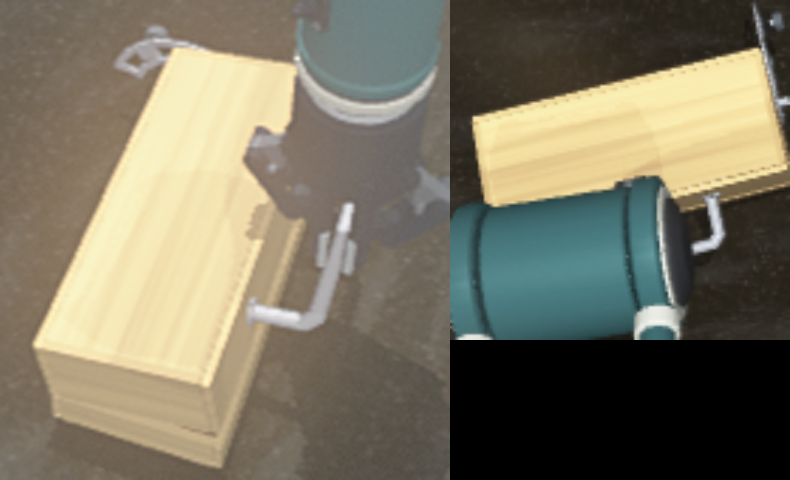

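The lid has come up off the base rim, and the bar is between the fingers. The arm is compliant, about 2 N/mm, and I'm pushing slightly toward the hinge. I'll follow the arc with a small correction.

drive_tool(rows=[[0,0,0,0,0.001,-0.0055,0],[0,0,0,0,0,-0.0055,0],[0,0,0,0,0.003,-0.007,0],[0,0,0,0,0.003,-0.007,0],[0,0,0,0,0.004,-0.0066,0],[0,0,0,0,0.004,-0.0066,0],[0,0,0,0,0.0045,-0.0062,0],[0,0,0,0,0.0045,-0.0062,0]])

```text
time: 10.25
tool_pos: [0.459, 0.1018, 0.0796]
tcp_rot: [1.93, 2.473, 0.009]
wrist_force: [7.1, 1.9, -10.5]
width: 0.099
grip_force: 29.1
```

```bash
cat > arc.py <<'E'
from g import *
from scipy.optimize import least_squares
e=np.array([np.cos(.2455),np.sin(.2455)]);H=np.array([.5708,.1372])
pts=[l.split() for l in open("pts.txt")]
A=np.array([[float(v) for v in l] for l in pts]);s=(A[:,:2]-H)@e;z=A[:,2]-.028
r=np.hypot(.15,.027);a0=np.arctan2(.027,.15)
f=least_squares(lambda c:np.hypot(s-c[0],z-c[1])-r,[0,-.03]);c=f.x
th=np.arctan2(z-c[1],-(s-c[0]))-a0;print("off",c,"res mm",f.fun*1e3,"th",th)
S=status.read_state();F=np.array(S["wrist_force"]);Fs=F[:2]@e
ph=th[-1]+a0;print("F case x,z",Fs,F[2],"tangential",np.sin(ph)*Fs+np.cos(ph)*F[2],"radial out",-np.cos(ph)*Fs+np.sin(ph)*F[2])
for t in np.arange(th[-1],2.1,.05):
    q=t+a0;print(round(t,3),"dy",round(c[0]-r*np.cos(q)-s[-1],4),"up",round(c[1]+r*np.sin(q)-z[-1],4))
E
cat > pts.txt <<'E'
.4277 .0938 .012
.4321 .095 .0285
.459 .1018 .0796
E
python3 arc.py | head -22
```

```text
off [ 0.0002 -0.0458] res mm [ 0.1282 -0.163   0.0384] th [0.0184 0.1307 0.5148]
F case x,z 7.319539344577552 -10.495390518667262 tangential -3.4002791929050673 radial out -12.335598070885997
0.515 dy 0.0 up -0.0
0.565 dy 0.005 up 0.0057
0.615 dy 0.0103 up 0.0112
0.665 dy 0.0159 up 0.0164
0.715 dy 0.0217 up 0.0213
0.765 dy 0.0278 up 0.026
0.815 dy 0.034 up 0.0303
0.865 dy 0.0405 up 0.0343
0.915 dy 0.0472 up 0.038
0.965 dy 0.054 up 0.0413
1.015 dy 0.0611 up 0.0443
1.065 dy 0.0682 up 0.0469
1.115 dy 0.0755 up 0.0492
1.165 dy 0.0829 up 0.0511
1.215 dy 0.0903 up 0.0526
1.265 dy 0.0979 up 0.0538
1.315 dy 0.1054 up 0.0546
1.365 dy 0.113 up 0.055
1.415 dy 0.1207 up 0.055
1.465 dy 0.1283 up 0.0546
```

The measured points lie on the lid's circle to within 0.2 mm, so the pinch is good. It also shows the reported TCP z is about 27 to 33 mm too low, relative to my camera measurements. Easing inward about 5 mm while continuing.

drive_tool(rows=[[0,0,0,0,0.0078,-0.003,0],[0,0,0,0,0.0068,-0.004,0],[0,0,0,0,0.0056,-0.005,0],[0,0,0,0,0.0058,-0.0049,0],[0,0,0,0,0.0061,-0.0047,0],[0,0,0,0,0.0062,-0.0043,0],[0,0,0,0,0.0065,-0.004,0],[0,0,0,0,0.0067,-0.0037,0]])

```text
time: 10.92
tool_pos: [0.5034, 0.1132, 0.1159]
tcp_rot: [-1.93, -2.474, 0.005]
wrist_force: [-15.6, -2.2, 21.6]
width: 0.099
grip_force: 32.6
```

```bash
python3 - >> pts.txt <<'E'
from h import *
print(*status.read_state()["tool_pos"])
E
python3 arc.py | head -18
```

```text
off [-0.0001 -0.0467] res mm [-0.009  -0.1919  0.3734 -0.2024] th [0.0246 0.1371 0.5207 0.9061]
F case x,z -15.63504932041375 21.58543662019357 tangential -3.726963275649865 radial out 26.391202816054463
0.906 dy -0.0001 up 0.0002
0.956 dy 0.0067 up 0.0036
1.006 dy 0.0137 up 0.0066
1.056 dy 0.0208 up 0.0093
1.106 dy 0.0281 up 0.0117
1.156 dy 0.0355 up 0.0136
1.206 dy 0.0429 up 0.0152
1.256 dy 0.0504 up 0.0164
1.306 dy 0.058 up 0.0173
1.356 dy 0.0656 up 0.0178
1.406 dy 0.0732 up 0.0179
1.456 dy 0.0808 up 0.0176
1.506 dy 0.0884 up 0.0169
1.556 dy 0.096 up 0.0158
1.606 dy 0.1035 up 0.0144
1.656 dy 0.1109 up 0.0126
```

Radial stiffness is much higher than I thought. I'll move 1.9 mm outward, let it settle, and read the stiffness.

drive_tool(rows=[[0,0,0,0,0,0,0],[0,0,0,0,0,0,0]])

```text
time: 11.08
tool_pos: [0.5067, 0.114, 0.1171]
tcp_rot: [1.932, 2.476, 0.003]
wrist_force: [-10.8, -0.6, 21.2]
width: 0.102
grip_force: 32.8
```

drive_tool(rows=[[0,0,0,0,-0.0009,-0.0017,0],[0,0,0,0,0,0,0],[0,0,0,0,0,0,0]])

```text
time: 11.33
tool_pos: [0.5067, 0.114, 0.1172]
tcp_rot: [1.931, 2.475, 0.007]
wrist_force: [-4.9, 1.8, 10.8]
width: 0.103
grip_force: 31.9
```

```bash
python3 - >> pts.txt <<'E'
from h import *
print(*status.read_state()["tool_pos"])
E
python3 arc.py | head -18
```

```text
off [-0.0002 -0.047 ] res mm [-0.0657 -0.2071  0.4981  0.0446 -0.3156] th [0.027  0.1395 0.523  0.9079 0.9319]
F case x,z -4.356653970617639 10.773788027233367 tangential 0.888001605905937 radial out 11.587337719397151
0.932 dy -0.0001 up 0.0003
0.982 dy 0.0068 up 0.0035
1.032 dy 0.0138 up 0.0064
1.082 dy 0.021 up 0.0089
1.132 dy 0.0283 up 0.011
1.182 dy 0.0357 up 0.0128
1.232 dy 0.0432 up 0.0142
1.282 dy 0.0508 up 0.0152
1.332 dy 0.0584 up 0.0159
1.382 dy 0.066 up 0.0162
1.432 dy 0.0736 up 0.0161
1.482 dy 0.0812 up 0.0156
1.532 dy 0.0888 up 0.0147
1.582 dy 0.0963 up 0.0135
1.632 dy 0.1037 up 0.0118
1.682 dy 0.1111 up 0.0098
```

drive_tool(rows=[[0,0,0,0,0.006,-0.0049,0],[0,0,0,0,0.007,-0.0029,0],[0,0,0,0,0.0072,-0.0025,0],[0,0,0,0,0.0073,-0.0021,0],[0,0,0,0,0.0074,-0.0018,0],[0,0,0,0,0.0075,-0.0014,0],[0,0,0,0,0,0,0],[0,0,0,0,0,0,0]])

```text
time: 12.0
tool_pos: [0.5481, 0.1245, 0.1305]
tcp_rot: [1.931, 2.475, 0.006]
wrist_force: [-0.1, 4.9, 4.9]
width: 0.102
grip_force: 31.7
```

```bash
python3 - >> pts.txt <<'E'
from h import *
print(*status.read_state()["tool_pos"])
E
python3 arc.py | head -14
```

```text
off [-0.0004 -0.0474] res mm [-0.206  -0.297   0.5847  0.2955 -0.0555 -0.4605] th [0.0299 0.1425 0.526  0.9105 0.9345 1.2296]
F case x,z 1.0807473896521431 4.901088693073342 tangential 1.8622729803619733 radial out 4.660539093734224
1.23 dy -0.0001 up 0.0005
1.28 dy 0.0075 up 0.0015
1.33 dy 0.0151 up 0.0022
1.38 dy 0.0227 up 0.0025
1.43 dy 0.0303 up 0.0024
1.48 dy 0.0379 up 0.0019
1.53 dy 0.0455 up 0.0011
1.58 dy 0.053 up -0.0002
1.63 dy 0.0604 up -0.0018
1.68 dy 0.0678 up -0.0038
1.73 dy 0.0751 up -0.0061
1.78 dy 0.0822 up -0.0088
```

drive_tool(rows=[[0,0,0,0,0.0075,-0.0015,0],[0,0,0,0,0.0076,-0.0007,0],[0,0,0,0,0.0076,-0.0003,0],[0,0,0,0,0.0076,0.0001,0],[0,0,0,0,0.0076,0.0005,0],[0,0,0,0,0.0075,0.0008,0],[0,0,0,0,0,0,0],[0,0,0,0,0,0,0]])

```text
time: 12.67
tool_pos: [0.5905, 0.1353, 0.1301]
tcp_rot: [1.932, 2.476, 0.003]
wrist_force: [1.1, 5.1, -0.2]
width: 0.104
grip_force: 32.2
```

```bash
python3 - >> pts.txt <<'E'
from h import *
print(*status.read_state()["tool_pos"])
E
python3 arc.py | head -14
```

```text
off [-0.0009 -0.048 ] res mm [-0.5227 -0.5357  0.628   0.615   0.2801  0.0543 -0.9872] th [0.0344 0.1472 0.5308 0.9149 0.9388 1.2331 1.5223]
F case x,z 2.34444505630292 -0.2280704964969824 tangential 2.3542574389834767 radial out 0.07688097545259237
1.522 dy 0.0001 up 0.001
1.572 dy 0.0077 up -0.0002
1.622 dy 0.0151 up -0.0017
1.672 dy 0.0225 up -0.0037
1.722 dy 0.0298 up -0.0059
1.772 dy 0.0369 up -0.0086
1.822 dy 0.0439 up -0.0116
1.872 dy 0.0508 up -0.0149
1.922 dy 0.0574 up -0.0186
1.972 dy 0.0639 up -0.0226
2.022 dy 0.0702 up -0.027
2.072 dy 0.0762 up -0.0316
```

Forces are near zero at θ≈1.52. The stay's stop block and its clamp knob showed in the first pictures. I'll triangulate the knob and the lid's pin to narrow the search.

Run:
```python
from g import *
P=read_camera("top");Q=read_camera("scene")
T0=cv2.imread("pics/top0.png");S0=cv2.imread("pics/scene0.png")
def blob(I,b):
    g=cv2.cvtColor(I,cv2.COLOR_BGR2GRAY)[b[1]:b[3],b[0]:b[2]].astype(int);print(b);print(g)
blob(T0,(243,184,263,232));blob(S0,(240,230,272,254))
c,s=np.cos(.2455),np.sin(.2455);R=np.array([[c,-s],[s,c]]);o=np.array([.5174,.124])
k=tri([ray(P,(255.4,197.2)),ray(Q,(257,236.1))]);print("knob world",k,"case",R.T@(k[:2]-o),k[2])
for z in(.028,.05,.0625):
    X=onz(P,(257.6,227),z);print("pin if z",z,R.T@(X[:2]-o))
```

```text
(243, 184, 263, 232)
[[ 42  38  42  44  39  39  41  42  38  36  38  37  35  37  36  37  40  37
   35  35]
 [ 45  42  46  48  42  38  41  38  37  37  36  37  36  37  36  38  37  36
   35  37]
 [ 47  44  44  52  58  50  49  38  41  41  40  40  37  39  37  36  37  37
   35  35]
 [ 45  41  40  39  40  41  45  38  35  39  44  38  36  36  41  40  39  39
   38  35]
 [ 39  39  39  39  39  39  42  42  37  39  41  39  39  37  36  39  42  37
   37  36]
 [ 37  41  40  39  36  38  41  44  46  44  39  37  39  43  40  36  36  34
   36  38]
 [ 38  39  39  42  57  44  48  48  45  41  41  39  35  39  40  39  37  36
   36  38]
 [ 41  37  39  64  86  51  46  46  42  42  40  41  38  40  42  38  37  37
   37  54]
 [ 37  34  36  50 117  57  40  43  48  46  44  48  54  48  48  42  40  40
   43  41]
 [ 36  37  33  38 154  73  40  38  37  37  38  40  45  46  46  43  40  39
   46  45]
 [ 36  37  31  34 129  99  49  36  33  34  45  58  76  68  50  48  45  39
   51  45]
 [ 34  33  33  33 100 149  61  31  37  28  62 103 106 107  55  43  40  41
   41  39]
 [ 35  34  37  36 103 173  94  41  37  34  63 117 118 118  
[... 5691 characters left out ...]
9  69  69  72  72  70  69  73  78  97 114 107  79  75  77  76  77
   77  76  71  94 183 231 222 215 224 226 226 228 228 228]
 [ 69  71  71  70  72  71  73  77  78  78  77  83  84  76  80  82  79  75
   75  74  79 138 210 226 217 216 225 225 227 227 228 228]
 [ 74  74  72  70  71  73  77  78  78  79  79  79  78  76  79  79  79  78
   74  74  98 183 229 222 217 223 226 226 227 228 228 228]
 [ 69  72  75  73  74  76  81  81  79  78  77  77  76  78  75  76  79  78
   74  78 137 209 227 221 220 225 226 227 228 228 228 229]]
knob world [0.6329 0.0033 0.066 ] case [ 0.0827 -0.1452] 0.06604956790837507
pin if z 0.028 [ 0.0138 -0.1326]
pin if z 0.05 [ 0.0113 -0.1332]
pin if z 0.0625 [ 0.0099 -0.1336]
```

Run:
```python
from g import *
c,s=np.cos(.2455),np.sin(.2455);R=np.array([[c,-s],[s,c]]);o=np.array([.5174,.124])
def W(x,y,z): return np.append(o+R@[x,y],z)
P=read_camera("top");Q=read_camera("scene")
for n,I in(("T",P),("S",Q)):
    for a in(1.7,1.8,1.9,2.0):print(n,"pin tip pred",a,proj(I,W(.055-.045*np.cos(a),-.1335,.028+.045*np.sin(a))))
    for y in(-.137,-.147):print(n,"knob",proj(I,W(.0827,y,.066)))
np.set_printoptions(linewidth=250)
g=lambda I,b:cv2.cvtColor(I["color"],cv2.COLOR_RGB2GRAY)[b[1]:b[3],b[0]:b[2]]
print(g(P,(240,190,268,216)));print(g(Q,(240,228,276,256)))
a=np.hstack([cv2.resize(I["color"][b[1]:b[3],b[0]:b[2],::-1],(390,390),interpolation=cv2.INTER_CUBIC) for I,b in((P,(232,180,272,220)),(Q,(232,218,284,270)))])
cv2.imwrite("pics/stay.png",a)
```

```text
T pin tip pred 1.7 [252.572  206.3523]
T pin tip pred 1.8 [252.1829 204.6584]
T pin tip pred 1.9 [251.8163 203.0377]
T pin tip pred 2.0 [251.4763 201.5079]
T knob [252.1196 197.8688]
T knob [256.0815 196.9257]
S pin tip pred 1.7 [264.9126 240.4002]
S pin tip pred 1.8 [262.9498 240.1384]
S pin tip pred 1.9 [261.0389 240.0269]
S pin tip pred 2.0 [259.2002 240.0661]
S knob [255.8362 238.801 ]
S knob [257.4341 235.5627]
[[234 235 235 236 139  72  46  58  44  47  47  44  41  41  38  35  39  38  38  36  35  37  38  39  37  36  36  32]
 [235 235 233 232 186 103  90  87  50  45  44  42  41  39  41  39  40  41  39  37  36  38  54  42  40  42  38  36]
 [231 232 232 232 233 119  68 117  57  39  43  47  46  44  49  52  48  48  42  40  40  42  42  36  39  37  37  38]
 [233 234 235 235 237 113 125 157  72  40  36  37  37  38  41  45  45  45  42  38  38  45  45  39  39  43  41  43]
 [233 232 230 231 235 129  93 131  98  47  35  33  34  44  56  76  66  50  47  43  40  51  45  41  41  43  40  37]
 [230 230 230 230 230 178 103 118 149  61  31  35  27  61 102 105 106  55  42  40  40  41  39  41  41  44
[... 1766 characters left out ...]
42 104  86  81 225 112 103  48  35  38  38  40  34  37  36  34  34  36  37  38  41]
 [152 152 153 155 156 156 161 156 135  69  55 123 126 111  51  34  48  59  39  35  35  40  40  37  39  49  36  35]
 [156 157 161 155 144  90  51  70  76 158 142 167 156  94  49  34  37  60  42  35  33  36  36  35  37  33  35  33]
 [144  87  46  71  76 170 154 149 149 140 139 164 179 115  48  34  40  34  35  36  36  37  36  38  34  34  36  34]
 [ 84 171 155 151 149 153 152 160 122 106 116 141 206 135  56  36  37  34  39  37  35  35  34  33  34  35  41  39]]
[[51 53 54 ... 61 58 55]
 [50 53 53 ... 64 63 56]
 [52 52 54 ... 59 59 57]
 ...
 [59 57 55 ... 63 59 57]
 [57 57 56 ... 63 60 56]
 [55 53 61 ... 61 59 57]]
```

View pics/stay.png

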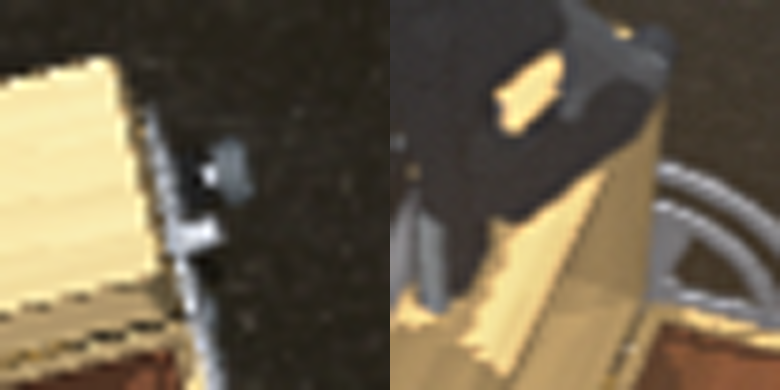

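In the top view the pin (row 203.6) is now close below the stop knob (row 197.5). By the block and pin sizes I expect the stop near θ≈1.67 ± 0.06. I'll advance 8 mm, which is still below 1.60, then feel in 1 mm steps.

drive_tool(rows=[[0,0,0,0,0.002,0.0001,0],[0,0,0,0,0.002,0.0002,0],[0,0,0,0,0.002,0.0003,0],[0,0,0,0,0.002,0.0003,0],[0,0,0,0,0,0,0],[0,0,0,0,0,0,0]])

```text
time: 13.37
tool_pos: [0.5967, 0.1369, 0.1289]
tcp_rot: [-1.932, -2.476, -0.0]
wrist_force: [-2.1, 5.6, 2.2]
width: 0.1
grip_force: 32.5
```

drive_tool(rows=[[0,0,0,0,0.001,0.0002,0],[0,0,0,0,0,0,0]])

```text
time: 13.53
tool_pos: [0.5975, 0.1371, 0.1288]
tcp_rot: [-1.932, -2.476, 0.0]
wrist_force: [-3.2, 4.5, 2.4]
width: 0.1
grip_force: 32.5
```

drive_tool(rows=[[0,0,0,0,0.0011,0.0001,0],[0,0,0,0,0,0,0]])

```text
time: 13.7
tool_pos: [0.5984, 0.1373, 0.1286]
tcp_rot: [-1.932, -2.475, 0.001]
wrist_force: [-2.4, 5.1, 2.6]
width: 0.104
grip_force: 32.5
```

drive_tool(rows=[[0,0,0,0,0.0012,0.0001,0],[0,0,0,0,0,0,0]])

```text
time: 13.87
tool_pos: [0.5994, 0.1376, 0.1284]
tcp_rot: [-1.931, -2.475, 0.001]
wrist_force: [-3.5, 4.3, 2.5]
width: 0.105
grip_force: 32.5
```

drive_tool(rows=[[0,0,0,0,0.0012,0.0002,0],[0,0,0,0,0,0,0]])

```text
time: 14.03
tool_pos: [0.6006, 0.1378, 0.1282]
tcp_rot: [-1.931, -2.475, 0.001]
wrist_force: [-3.4, 4.5, 2.8]
width: 0.101
grip_force: 32.5
```

drive_tool(rows=[[0,0,0,0,0.0013,0.0002,0],[0,0,0,0,0,0,0]])

```text
time: 14.2
tool_pos: [0.6017, 0.1381, 0.1279]
tcp_rot: [-1.931, -2.475, 0.002]
wrist_force: [-3.4, 4.9, 1.8]
width: 0.103
grip_force: 32.5
```

drive_tool(rows=[[0,0,0,0,0.0013,0.0003,0],[0,0,0,0,0,0,0]])

```text
time: 14.37
tool_pos: [0.6034, 0.1385, 0.1278]
tcp_rot: [-1.932, -2.476, 0.001]
wrist_force: [-2.1, 4.2, 2.2]
width: 0.098
grip_force: 32.4
```

drive_tool(rows=[[0,0,0,0,0.0013,0.0002,0],[0,0,0,0,0,0,0]])

```text
time: 14.53
tool_pos: [0.6045, 0.1388, 0.1275]
tcp_rot: [-1.932, -2.475, 0.001]
wrist_force: [-2.2, 3.8, 1.4]
width: 0.1
grip_force: 32.4
```

drive_tool(rows=[[0,0,0,0,0.0013,0.0002,0],[0,0,0,0,0,0,0]])

```text
time: 14.7
tool_pos: [0.6057, 0.1391, 0.1272]
tcp_rot: [-1.932, -2.475, 0.001]
wrist_force: [-3.2, 5.1, 1.7]
width: 0.1
grip_force: 32.4
```

drive_tool(rows=[[0,0,0,0,0.0013,0.0003,0],[0,0,0,0,0,0,0]])

```text
time: 14.87
tool_pos: [0.6069, 0.1393, 0.1269]
tcp_rot: [-1.932, -2.475, 0.001]
wrist_force: [-3.0, 5.7, 1.5]
width: 0.099
grip_force: 32.4
```

drive_tool(rows=[[0,0,0,0,0.0013,0.0003,0],[0,0,0,0,0,0,0]])

```text
time: 15.03
tool_pos: [0.6084, 0.1397, 0.1268]
tcp_rot: [-1.932, -2.475, 0.001]
wrist_force: [-2.2, 5.0, 1.3]
width: 0.101
grip_force: 32.2
```

drive_tool(rows=[[0,0,0,0,0.0014,0.0003,0],[0,0,0,0,0,0,0]])

```text
time: 15.2
tool_pos: [0.6097, 0.1401, 0.1264]
tcp_rot: [-1.932, -2.475, 0.001]
wrist_force: [-1.7, 4.5, 1.5]
width: 0.102
grip_force: 32.2
```

drive_tool(rows=[[0,0,0,0,0.0014,0.0004,0],[0,0,0,0,0,0,0]])

```text
time: 15.37
tool_pos: [0.6111, 0.1404, 0.126]
tcp_rot: [-1.932, -2.475, 0.001]
wrist_force: [-2.5, 4.7, 1.4]
width: 0.099
grip_force: 32.2
```

drive_tool(rows=[[0,0,0,0,0.0014,0.0004,0],[0,0,0,0,0,0,0]])

```text
time: 15.53
tool_pos: [0.6124, 0.1408, 0.1256]
tcp_rot: [-1.932, -2.475, 0.001]
wrist_force: [-3.2, 5.6, 2.7]
width: 0.1
grip_force: 32.2
```

drive_tool(rows=[[0,0,0,0,0.0014,0.0003,0],[0,0,0,0,0,0,0]])

```text
time: 15.7
tool_pos: [0.6139, 0.1412, 0.1254]
tcp_rot: [-1.932, -2.476, 0.0]
wrist_force: [-2.9, 4.0, 1.5]
width: 0.101
grip_force: 32.1
```

drive_tool(rows=[[0,0,0,0,0.0014,0.0004,0],[0,0,0,0,0,0,0]])

```text
time: 15.87
tool_pos: [0.6152, 0.1415, 0.1249]
tcp_rot: [-1.932, -2.476, 0.001]
wrist_force: [-1.2, 4.7, 2.9]
width: 0.102
grip_force: 32.1
```

drive_tool(rows=[[0,0,0,0,0.0014,0.0003,0],[0,0,0,0,0,0,0]])

```text
time: 16.03
tool_pos: [0.6165, 0.1418, 0.1246]
tcp_rot: [-1.932, -2.475, 0.001]
wrist_force: [-2.5, 4.4, 2.1]
width: 0.104
grip_force: 32.1
```

drive_tool(rows=[[0,0,0,0,0.0014,0.0004,0],[0,0,0,0,0,0,0]])

```text
time: 16.2
tool_pos: [0.6176, 0.1421, 0.1242]
tcp_rot: [-1.931, -2.475, 0.001]
wrist_force: [-2.7, 4.5, 1.6]
width: 0.097
grip_force: 32.1
```

Run:
```python
from g import *
np.set_printoptions(linewidth=250,threshold=100000)
P=read_camera("top");print(cv2.cvtColor(P["color"],cv2.COLOR_RGB2GRAY)[190:210,244:260])
c,s=np.cos(.2455),np.sin(.2455);R=np.array([[c,-s],[s,c]]);o=np.array([.5174,.124])
for a in(1.8,1.9,2.,2.05,2.1,2.15,2.2):print(a,proj(P,np.append(o+R@[.055-.045*np.cos(a),-.1335],.028+.045*np.sin(a))))
```

```text
[[151  97  51  57  44  47  48  44  42  41  38  36  39  37  37  37]
 [207 111  91  88  50  45  45  41  41  40  41  38  39  41  37  38]
 [231 121  67 117  57  39  43  47  46  44  48  52  49  47  42  40]
 [232 111  91 155  72  39  37  35  37  39  42  45  46  44  42  39]
 [231 148  98 142 100  48  35  33  34  43  57  76  67  50  48  44]
 [220 172 104 128 150  61  32  35  28  62 102 105 106  55  41  40]
 [220 218 117 132 174  93  41  36  34  64 116 117 117  54  40  40]
 [216 218 107 100 144 113  50  36  79 203 129 117 117  65  41  43]
 [220 225 126  94 181 149  61  34  36 184 115 107 106  74  42  45]
 [225 209 144 100 161 136  63  72  97  59  63  87  90  88  42  46]
 [116  93 168 108 141 188 200 207 213 134  49  64  69  50  38  40]
 [127 104 102 100 147 203 218 217 208 148  57  42  44  39  37  37]
 [147 108 102 101 125 174 171 152  92  64  41  42  39  36  37  38]
 [148 127 104 101  98 165  82  34  31  47  42  44  40  38  40  39]
 [140 137 104 100  99 140  98  42  29  30  40  41  37  35  37  37]
 [140 141 114 101 100 140 163  61  28  27  35  34  35  34  35  36]
 [159 147 126 102 100  88 178  68  25  26  35  34  36  38  41  40]
 [162 164 151 107  99 100 218 114  36  25  25  38  38  50  49  42]
 [160 156 142 120 101  93 160 155  56  24  25  40  38  39  37  43]
 [151 151 151 130 102  93 159 167  74  40  37  48  53  47  40  40]]
1.8 [252.1829 204.6584]
1.9 [251.8163 203.0377]
2.0 [251.4763 201.5079]
2.05 [251.3173 200.7822]
2.1 [251.1664 200.0852]
2.15 [251.0238 199.4188]
2.2 [250.8899 198.7846]
```

drive_tool(rows=[[0,0,0,0,0.0012,0.0003,0],[0,0,0,0,0,0,0]])

```text
time: 16.42
tool_pos: [0.6183, 0.1424, 0.1239]
tcp_rot: [-1.931, -2.475, 0.003]
wrist_force: [-3.8, 4.2, 2.8]
width: 0.1
grip_force: 32.2
```

drive_tool(rows=[[0,0,0,0,0.0008,0.0002,0],[0,0,0,0,0,0,0]])

```text
time: 16.58
tool_pos: [0.6188, 0.1424, 0.1235]
tcp_rot: [-1.931, -2.475, 0.003]
wrist_force: [-4.6, 4.0, 2.3]
width: 0.103
grip_force: 32.4
```

drive_tool(rows=[[0,0,0,0,0.0008,0.0002,0],[0,0,0,0,0,0,0]])

```text
time: 16.75
tool_pos: [0.6193, 0.1425, 0.1233]
tcp_rot: [-1.931, -2.474, 0.004]
wrist_force: [-7.0, 3.2, 3.0]
width: 0.101
grip_force: 32.4
```

The force has risen from 2-3 N to about 6.5 N at the bar, and the camera shows the pin at the block. That is the stop (about 22 N at the pin). Release and lift clear.

drive_tool(rows=[[0,0,0,0,0,0,0.35],[0,0,0,0,0,0,0.35],[0,0,0,0,0,0,0.35],[0,0,0,0,0,-0.01,0.35],[0,0,0,0,0,-0.02,0.35],[0,0,0,0,0,-0.03,0.35],[0,0,0,0,0,-0.03,0.35],[0,0,0,0,0,-0.01,0.9]], force=60)

```text
time: 17.42
tool_pos: [0.6247, 0.1426, 0.2304]
tcp_rot: [1.929, 2.472, 0.01]
wrist_force: [1.2, 1.2, 1.4]
width: 0.477
grip_force: 0.0
```

drive_tool(rows=[[0,0,3.7,-0.0395,-0.0028,0,0.9],[0,0,3.7,-0.0395,-0.0028,0,0.9],[0,0,3.7,-0.0395,-0.0028,0,0.9],[0,0,3.7,-0.0395,-0.0028,0,0.9],[0,0,3.7,-0.0395,-0.0028,0,0.9],[0,0,3.7,-0.0395,-0.0028,0,0.9],[0,0,3.7,-0.0395,-0.0028,0,0.9],[0,0,3.7,-0.0395,-0.0028,0,0.9]])

```text
time: 18.08
tool_pos: [0.6053, -0.1729, 0.224]
tcp_rot: [2.504, 1.896, 0.0]
wrist_force: [0.1, 0.4, 0.3]
width: 0.902
grip_force: 0.0
```

drive_tool(rows=[[0,0,3.7,-0.0395,-0.0028,0,0.9],[0,0,3.7,-0.0395,-0.0028,0,0.9],[0,0,3.7,-0.0395,-0.0028,0,0.9],[0,0,3.7,-0.0395,-0.0028,0,0.9],[0,0,0,0,0,0,0.9],[0,0,0,0,0,0,0.9],[0,0,0,0,0,0,0.9]])

```text
time: 18.67
tool_pos: [0.5384, -0.3136, 0.2239]
tcp_rot: [-2.726, -1.562, -0.001]
wrist_force: [0.4, 0.3, -0.3]
width: 0.901
grip_force: 0.0
```

```bash
cat > w.py <<'E'
from g import *
go([.5140,-.3143,-.03])
c,s=np.cos(.2455),np.sin(.2455);R=np.array([[c,-s],[s,c]]);o=np.array([.5174,.124])
for cam in("top","scene"):
    P=read_camera(cam)
    for n,h in(("w500",.024),("w200",.046),("w100",.037),("w50",.030)):
        for m in masks_of(P,n)[:6]:
            ys,xs=np.nonzero(m["mask"]);u=(xs.mean(),ys.mean())
            hsv=cv2.cvtColor(P["color"],cv2.COLOR_RGB2HSV)[m["mask"]].mean(0)
            X=onz(P,u,.035 if n!="w500" else .024);print(cam,n,round(m["score"],2),np.round(u,1),len(xs),"hsv",hsv.round(0),"world",X[:2],"case",R.T@(X[:2]-o))
    h=cv2.cvtColor(P["color"],cv2.COLOR_RGB2HSV)
    cv2.imwrite(f"pics/{cam}_open.png",P["color"][:,:,::-1])
E
python3 w.py
```

```text
t 18.6667 pos [ 0.5384 -0.3136  0.2239] tool shift [-0.013  -0.0208  0.2539] tool y deg -30.368918265790924 tilt 0.030999099664391246 F [ 0.388   0.2865 -0.329 ] w 0.9011354497980831
top w500 0.79 [350.8 238.8] 217 hsv [109. 190. 188.] world [ 0.5352 -0.237 ] case [-0.0704 -0.3545]
top w500 0.63 [218.1 242.5] 62 hsv [ 27.  69. 228.] world [0.5234 0.0979] case [-0.0005 -0.0268]
top w500 0.56 [386.8 280.1] 174 hsv [ 88. 181. 143.] world [ 0.4329 -0.325 ] case [-0.1911 -0.4151]
top w500 0.51 [201.3 226.9] 8474 hsv [ 20. 109. 166.] world [0.5627 0.1415] case [0.0481 0.006 ]
top w500 0.49 [382.  246.9] 206 hsv [ 25.  76. 200.] world [ 0.5155 -0.3153] case [-0.1086 -0.4257]
top w500 0.48 [232.  239.7] 22 hsv [ 27.  62. 236.] world [0.5307 0.0629] case [-0.002  -0.0625]
top w200 0.79 [350.8 238.8] 217 hsv [109. 190. 188.] world [ 0.5344 -0.2352] case [-0.0708 -0.3525]
top w200 0.63 [218.1 242.5] 62 hsv [ 27.  69. 228.] world [0.5227 0.0962] case [-0.0016 -0.0282]
top w200 0.56 [386.8 280.1] 174 hsv [ 88. 181. 143.] world [ 0.4332 -0.3223] case [-0.1902 -0.4125]
top w200 0.51 [201.3 226.9] 8
[... 3156 characters left out ...]
cene w100 0.51 [317.3 194.7] 292 hsv [ 90. 179. 152.] world [ 0.6035 -0.2152] case [ 0.0011 -0.35  ]
scene w50 0.78 [367.2 189.1] 310 hsv [ 22.  94. 189.] world [ 0.5098 -0.302 ] case [-0.1109 -0.4114]
scene w50 0.76 [346.1 203.4] 362 hsv [107. 162. 168.] world [ 0.5303 -0.2265] case [-0.0727 -0.3432]
scene w50 0.7 [269.2 315. ] 219 hsv [ 23. 100. 213.] world [0.5128 0.1392] case [-0.0007  0.0159]
scene w50 0.6 [276.7 298.1] 158 hsv [ 22. 104. 209.] world [0.5221 0.0976] case [-0.0019 -0.0268]
scene w50 0.55 [401.1 198. ] 325 hsv [ 89. 142. 156.] world [ 0.4266 -0.3184] case [-0.1956 -0.407 ]
scene w50 0.51 [317.3 194.7] 292 hsv [ 90. 179. 152.] world [ 0.6035 -0.2152] case [ 0.0011 -0.35  ]
```

The lid held, and brass w500 is confirmed at (0.514, -0.314) in both views. Moving over it and descending.

drive_tool(rows=[[0,0,0,-0.0065,-0.0104,0,0.9],[0,0,0,-0.0065,-0.0104,0.02,0.9],[0,0,0,0,0,0.04,0.9],[0,0,0,0,0,0.04,0.9],[0,0,0,0,0,0.04,0.9],[0,0,0,0,0,0.03,0.9],[0,0,0,0,0,0,0.9],[0,0,0,0,0,0,0.9]])

```text
time: 19.83
tool_pos: [0.5116, -0.3132, 0.0521]
tcp_rot: [-2.721, -1.56, 0.004]
wrist_force: [0.2, -0.4, 0.8]
width: 0.903
grip_force: 0.0
```

Run:
```python
from g import *
go([.5140,-.3143,-.03])
# well: look for circle in the open case near case (0,.079)
c,s=np.cos(.2455),np.sin(.2455);R=np.array([[c,-s],[s,c]]);o=np.array([.5174,.124])
W=lambda x,y,z:np.append(o+R@[x,y],z)
for cam in("top","scene"):
    P=read_camera(cam);g=P["color"].astype(np.float32)
    # rectify the plane z=.028 of the case: 0.5 mm px, case x up, y left
    xs=np.arange(-.055,.055,.0005);ys=np.arange(-.125,.125,.0005)
    m=np.array([[proj(P,W(x,y,.027)) for y in ys] for x in xs],np.float32)
    im=cv2.remap(g,m,None,cv2.INTER_CUBIC);cv2.imwrite(f"pics/rect_{cam}.png",im[:,:,::-1])
    gr=cv2.cvtColor(np.clip(im,0,255).astype(np.uint8),cv2.COLOR_RGB2GRAY)
    print(cam,"row x=0 from y=.04 to .12 each 2mm",gr[110,330:490:4])
    print(cam,"col y=.079",gr[::4,408])
    r=cv2.HoughCircles(cv2.GaussianBlur(gr,(0,0),2),cv2.HOUGH_GRADIENT,1.5,60,param1=60,param2=15,minRadius=36,maxRadius=46)
    if r is not None: print([(round(-.055+q[1]*.0005,4),round(-.125+q[0]*.0005,4),q[2]/2) for q in r[0][:5]])
```

```text
t 19.8333 pos [ 0.5116 -0.3132  0.0521] tool shift [0.0003 0.003  0.0821] tool y deg -30.347356490590833 tilt 0.2970251888508611 F [ 0.2214 -0.394   0.8407] w 0.902579621604998
top row x=0 from y=.04 to .12 each 2mm [ 98  96  96  96  96  96  97  97  96  92  83  80  88  89  88  88  87  87
  87  87  87  87  87  87  88  88  88  87  83  65  49  69  95  98  98  97
  97  97 102 153]
top col y=.079 [218 219 139  94  91  89  87  90  93  91  88  86  85  84  86  89  81  76
  83  90  88  90  91  91  89  89  88  87  87  88  94  97  96  94  96  87
  63  64  88  96  97  91  87  90  91  93  94  91  88  84  82  99 197 228
 191]
[(np.float32(-0.0029), np.float32(0.0794), np.float32(18.75)), (np.float32(-0.0036), np.float32(0.0201), np.float32(18.9)), (np.float32(0.0331), np.float32(0.1004), np.float32(19.275)), (np.float32(0.0076), np.float32(-0.0294), np.float32(19.35)), (np.float32(-0.0306), np.float32(0.0374), np.float32(22.575))]
scene row x=0 from y=.04 to .12 each 2mm [113 112 113 114 111 111 113 114 114 113 104  86  75  71  73  85  99 106
 105 104 103 103 102 103 104 103 103 104 103 105 103 102 111 112 111 112
 111 105 128 203]
scene col y=.079 [172 230 220 147  93 103 102 103 106 107 104 101 100 100 100 104 101  92
  97 102 106 107 108 107 105 105 106 105 102 105 113 115 114 108  92  77
  69  82 103 113 115 111 106 106 107 108 111 111 107 103  98 101 175 230
 214]
[(np.float32(0.0069), np.float32(0.0074), np.float32(19.2)), (np.float32(0.0069), np.float32(-0.0309), np.float32(18.45)), (np.float32(-0.0119), np.float32(-0.0661), np.float32(22.575)), (np.float32(0.0309), np.float32(0.0974), np.float32(22.575)), (np.float32(-0.0329), np.float32(0.0066), np.float32(21.75))][ WARN:0@5.872] global loadsave.cpp:1063 imwrite_ Unsupported depth image for selected encoder is fallbacked to CV_8U.
```

The well rim edges give case (0, 0.080), so the world position is about (0.498, 0.2016). Continuing down around the weight.

drive_tool(rows=[[0,0,0,0,0,0.02,0.9],[0,0,0,0,0,0.02,0.9],[0,0,0,0,0,0.015,0.9],[0,0,0,0,0,0.007,0.9],[0,0,0,0,0,0,0.9],[0,0,0,0,0,0,0.9],[0,0,0,0,0,0,0.9]])

```text
time: 20.52
tool_pos: [0.5157, -0.3154, -0.0058]
tcp_rot: [2.722, 1.561, 0.003]
wrist_force: [0.5, -0.6, -0.9]
width: 0.902
grip_force: 0.0
```

```bash
python3 g.py .5140 -.3143 -.03
```

```text
t 20.5167 pos [ 0.5157 -0.3154 -0.0058] tool shift [ 0.0001 -0.0021  0.0242] tool y deg -30.32718224182273 tilt 0.22045531579237565 F [ 0.513  -0.6473 -0.8865] w 0.9024608281767141
```

drive_tool(rows=[[0,0,0,0,0,0.004,0.9],[0,0,0,0,0,0.004,0.9],[0,0,0,0,0,0.002,0.9],[0,0,0,0,0,0,0.9]])

```text
time: 20.85
tool_pos: [0.5135, -0.3139, -0.0187]
tcp_rot: [-2.724, -1.562, 0.001]
wrist_force: [-0.9, -0.1, 0.2]
width: 0.9
grip_force: 0.0
```

drive_tool(rows=[[0,0,0,0,0,0.004,0.9],[0,0,0,0,0,0.004,0.9],[0,0,0,0,0,0.004,0.9],[0,0,0,0,0,0,0.9]])

```text
time: 21.18
tool_pos: [0.513, -0.3137, -0.0315]
tcp_rot: [-2.724, -1.562, 0.001]
wrist_force: [-0.2, -0.3, -1.2]
width: 0.901
grip_force: 0.0
```

drive_tool(rows=[[0,0,0,0,0,0,0.5],[0,0,0,0,0,0,0.3],[0,0,0,0,0,0,0.3],[0,0,0,0,0,0,0.3],[0,0,0,0,0,0,0.3],[0,0,0,0,0,0,0.3]], force=60)

```text
time: 21.68
tool_pos: [0.515, -0.3149, -0.0293]
tcp_rot: [2.723, 1.562, 0.002]
wrist_force: [1.2, -1.5, 2.0]
width: 0.426
grip_force: 60.9
```

Weight gripped: 37.7 mm with the reading's offset, matching the 38 mm body, at 61 N. Lift, then swing to above the well.

drive_tool(rows=[[0,0,0,0,0,-0.015,0.3],[0,0,0,0,0,-0.03,0.3],[0,0,0,0,0,-0.035,0.3],[0,0,0,0,0,-0.035,0.3],[0,0,0,0,0,-0.025,0.3],[0,0,0,0,0,-0.01,0.3],[0,0,0,0,0,0,0.3]])

```text
time: 22.27
tool_pos: [0.5152, -0.3151, 0.1222]
tcp_rot: [2.722, 1.561, 0.003]
wrist_force: [1.1, -0.2, -4.2]
width: 0.421
grip_force: 61.6
```

drive_tool(rows=[[0,0,-2,0.02,-0.002,0,0.3],[0,0,-4.1,0.0405,-0.005,0,0.3],[0,0,-4.1,0.0405,-0.005,0,0.3],[0,0,-4.1,0.0405,-0.005,0,0.3],[0,0,-4.1,0.0405,-0.005,0,0.3],[0,0,-4.1,0.0405,-0.005,0,0.3],[0,0,-4.1,0.0405,-0.005,0,0.3],[0,0,-4.1,0.0405,-0.005,0,0.3]])

```text
time: 22.93
tool_pos: [0.564, -0.0146, 0.1159]
tcp_rot: [-2.207, -2.229, 0.006]
wrist_force: [0.9, -0.8, -4.8]
width: 0.425
grip_force: 61.4
```

drive_tool(rows=[[0,0,-4.1,0.0405,-0.005,0,0.3],[0,0,-4.1,0.0405,-0.005,0,0.3],[0,0,-4.1,0.0405,-0.005,0,0.3],[0,0,-4.1,0.0405,-0.005,0,0.3],[0,0,-1.4,0.02,-0.003,0,0.3],[0,0,0,0,0,0,0.3],[0,0,0,0,0,0,0.3],[0,0,0,0,0,0,0.3]])

```text
time: 23.6
tool_pos: [0.518, 0.159, 0.1173]
tcp_rot: [-1.841, -2.543, 0.006]
wrist_force: [-0.0, -0.3, -4.3]
width: 0.428
grip_force: 61.4
```

```bash
python3 g.py .4980 .2016 .03
```

```text
t 23.6 pos [0.518  0.159  0.1173] tool shift [ 0.0468 -0.0053  0.0873] tool y deg 18.185951927980387 tilt 0.25384083091217324 F [-0.0178 -0.3214 -4.2564] w 0.4280138350578057
```

drive_tool(rows=[[0,0,0,0.0234,-0.0026,0,0.3],[0,0,0,0.0234,-0.0027,0,0.3],[0,0,4.1,0,0,0.02,0.3],[0,0,0,0,0,0.03,0.3],[0,0,0,0,0,0.03,0.3],[0,0,0,0,0,0,0.3],[0,0,0,0,0,0,0.3],[0,0,0,0,0,0,0.3]])

```text
time: 24.27
tool_pos: [0.5011, 0.2018, 0.0404]
tcp_rot: [1.935, 2.475, 0.0]
wrist_force: [0.0, 1.0, -4.7]
width: 0.429
grip_force: 62.3
```

drive_tool(rows=[[0,0,0,0,0,0,0.3],[0,0,0,0,0,0,0.3],[0,0,0,0,0,0,0.3]])

```text
time: 24.52
tool_pos: [0.5018, 0.2029, 0.0418]
tcp_rot: [1.932, 2.475, 0.005]
wrist_force: [0.2, -0.9, -4.6]
width: 0.424
grip_force: 62.3
```

Run:
```python
from g import *
go([.4980,.2016,.0])
c,s=np.cos(.2455),np.sin(.2455);R=np.array([[c,-s],[s,c]]);o=np.array([.5174,.124])
t=np.array(status.read_state()["tool_pos"])
for cam in("scene","top"):
    P=read_camera(cam)
    for m in masks_of(P,"w500"):
        ys,xs=np.nonzero(m["mask"]);h=cv2.cvtColor(P["color"],cv2.COLOR_RGB2HSV)[m["mask"]].mean(0)
        if h[0]<35 and len(xs)<900: print(cam,round(m["score"],2),m["bbox"],np.round([xs.mean(),ys.mean()],1),len(xs))
    print(cam,"held body pred centre",proj(P,[t[0],t[1],t[2]+.030+.0185]),"left/right pred at z bottom",proj(P,[t[0],t[1],t[2]+.03]),"well",proj(P,[.498,.2016,.028]))
P=read_camera("scene");np.set_printoptions(linewidth=250,threshold=10**6)
b=proj(P,[t[0],t[1],t[2]+.03]).round().astype(int);print(b);h=cv2.cvtColor(P["color"],cv2.COLOR_RGB2HSV)
print(h[b[1]-22:b[1]+14:1,b[0]-20:b[0]+20,1])
```

```text
t 24.5167 pos [0.5018 0.2029 0.0418] tool shift [-0.0003 -0.0041  0.0418] tool y deg 14.046641816435434 tilt 0.1983455916632585 F [ 0.2319 -0.8975 -4.5972] w 0.42432835226610177
scene 0.74 [244.7, 312.8, 260.7, 343.5] [253.5 327. ] 430
scene 0.49 [279.2, 284.1, 289.8, 292.6] [281.9 286.2] 82
scene held body pred centre [254.9982 326.0108] left/right pred at z bottom [255.1435 331.5734] well [257.5385 344.5687]
top 0.58 [230.8, 239.1, 235.4, 244.9] [232.  239.4] 55
top 0.5 [169.8, 245.1, 180.6, 257.3] [175.  250.4] 86
top 0.47 [194.0, 241.6, 205.7, 252.2] [201.3 246.8] 120
top held body pred centre [169.1612 249.4566] left/right pred at z bottom [171.1651 249.8462] well [176.0837 252.2413]
[255 332]
[[ 17  23  26  43  61  60  54  55  59  57  61  61  57  57  50  52  50  51  50  47  50  51  47  50  51  47  51  56  54  53  48  44  49  46  53  49  39  42  83 109]
 [ 26  33  52  62  57  58  56  52  58  56  54  30  24  53  51  45  41  44  49  47  48  50  50  48  48  53  48  56  56  53  52  45  53  41  45  46  48  70 108 103]
 [ 50  53  54  54  55  58  58  58  54  57  34   4   9  56  93  77 
[... 4776 characters left out ...]
40 137 137 135 144 145 152 146 149 151 152 152]
 [145 146 153 148 147 148 147 144 149 153 148 145 143 136 120 130 137 144 147 152 149 153 151 154 150 151 148 151 148 143 134 124 136 147 150 149 151 153 151 153]
 [149 150 149 146 148 151 150 150 144 146 147 144 134 121 132 132 145 148 150 152 150 150 150 151 149 150 147 148 147 151 147 133 130 143 149 146 147 148 150 149]
 [148 146 150 149 149 145 150 143 146 148 144 135 124 128 137 137 137 148 146 149 150 146 149 148 150 152 150 152 150 152 146 138 129 141 152 147 147 149 151 152]
 [148 138 134 135 144 148 149 148 139 147 151 144 133 126 143 151 151 149 152 149 149 148 147 150 150 150 152 152 149 152 152 148 146 137 149 149 150 152 153 153]]
```

The weight is about 38 mm wide in the scene view and its upright sides are parallel. Held against the well rim in the same image, it needs to go about 5 mm toward the case front. Correct and descend to just above the rim.

drive_tool(rows=[[0,0,0,0,-0.005,0,0.3],[0,0,0,0,0,0.015,0.3],[0,0,0,0,0,0.013,0.3],[0,0,0,0,0,0.007,0.3],[0,0,0,0,0,0,0.3],[0,0,0,0,0,0,0.3],[0,0,0,0,0,0,0.3],[0,0,0,0,0,0,0.3]])

```text
time: 25.43
tool_pos: [0.4962, 0.2017, 0.0058]
tcp_rot: [1.932, 2.476, 0.002]
wrist_force: [-0.2, 0.4, -3.6]
width: 0.427
grip_force: 62.2
```

Run:
```python
from g import *
go([.4970,.2014,-.016])
t=np.array(status.read_state()["tool_pos"])
P=read_camera("scene");np.set_printoptions(linewidth=250,threshold=10**6)
print("pred bottom",proj(P,[t[0],t[1],t[2]+.03]),"well",proj(P,[.498,.2016,.028]))
h=cv2.cvtColor(P["color"],cv2.COLOR_RGB2HSV);print(h[326:362,240:276,1])
```

```text
t 25.4333 pos [0.4962 0.2017 0.0058] tool shift [-0.0005  0.0007  0.0218] tool y deg 14.069637645290248 tilt 0.09738246866936516 F [-0.1765  0.4446 -3.5879] w 0.4267674843627895
pred bottom [258.3036 342.9119] well [257.5385 344.5687]
[[ 52  53  53  45  53  50  55  56  61  63 106 113 112 111 114 110  95  91  81  81  71  45  37  42  39  40  45  45  48  44  39  36  48  37  26  45]
 [ 51  50  54  49  53  44  55  56  58  86 107 111 109 104 102 105 100 105 111 109 100  56  37  35  40  44  44  45  42  32  27  27  43  32  30  29]
 [ 47  54  52  55  51  47  53  53  72 104 112 112 111 106  96  91 101 107 112 111 105  82  42  45  42  35  39  52  40  35  31  40  41  36  33  26]
 [ 44  47  53  53  47  52  57  59  86 109 111 113 110 112 111 104 107 111 110 111 108  90  36  30  42  36  36  40  40  36  32  45  45  31  28  24]
 [ 47  44  50  50  51  47  49  66 100 111 112 110 111 110 112 113 111 110 112 114 115 109  66  31  35  36  36  41  46  45  45  43  36  30  28  24]
 [ 76  45  55  55  47  18  15  71 108 111 110 111 109 109 110 110 111 113 111 113 112 107  75  29  32  39  39  36  41  38  43  48 
[... 3727 characters left out ...]
34 129 137 133 139 135 134 132 134 136 132 132 133 132 141 138 134 137 130 125 129 135 133 136 127 139 140 134]
 [130 137 141 132 136 134 134 135 131 138 138 139 136 130 133 129 136 134 137 132 133 140 137 132 130 133 130 133 129 132 132 133 135 137 138 139]
 [117 120 130 129 134 136 137 137 131 135 136 135 135 131 141 130 134 136 133 134 134 134 137 136 139 136 133 135 133 136 130 136 136 136 137 145]
 [110 109 108 115 121 129 132 142 133 135 139 141 138 137 134 134 135 132 134 132 137 140 136 136 134 136 139 129 132 136 136 136 133 138 141 137]
 [105 111 108 110 110 113 114 121 129 133 133 141 133 137 135 129 136 134 134 137 136 138 137 137 133 136 133 136 135 140 135 133 136 137 134 136]]
```

Left edge plus radius puts the weight at column 257.3 against the well's 257.5, so it is aligned. Lower gently, feeling.

drive_tool(rows=[[0,0,0,0,0,0.003,0.3],[0,0,0,0,0,0.003,0.3],[0,0,0,0,0,0.002,0.3],[0,0,0,0,0,0.002,0.3],[0,0,0,0,0,0,0.3],[0,0,0,0,0,0,0.3]])

```text
time: 25.98
tool_pos: [0.496, 0.202, -0.0049]
tcp_rot: [1.933, 2.476, 0.003]
wrist_force: [1.0, 3.1, -4.4]
width: 0.428
grip_force: 62.4
```

Entering, with a slight push in +y. Give 0.5 mm that way and continue.

drive_tool(rows=[[0,0,0,0.0006,0,0.001,0.3],[0,0,0,0,0,0.002,0.3],[0,0,0,0,0,0.001,0.3],[0,0,0,0,0,0,0.3],[0,0,0,0,0,0,0.3]])

```text
time: 26.4
tool_pos: [0.4958, 0.2023, -0.0068]
tcp_rot: [1.933, 2.477, 0.001]
wrist_force: [-5.1, -0.0, 13.9]
width: 0.425
grip_force: 72.3
```

Caught on the +x edge, and the well pushes the weight toward -x. Ease up 1.5 mm and shift 1 mm toward -x.

drive_tool(rows=[[0,0,0,0,-0.0005,-0.0015,0.3],[0,0,0,0,-0.0006,0,0.3],[0,0,0,0,0,0.001,0.3],[0,0,0,0,0,0.001,0.3],[0,0,0,0,0,0,0.3],[0,0,0,0,0,0,0.3]])

```text
time: 26.9
tool_pos: [0.4958, 0.2023, -0.0068]
tcp_rot: [1.932, 2.476, 0.003]
wrist_force: [-3.6, -0.2, 16.6]
width: 0.427
grip_force: 73.7
```

drive_tool(rows=[[0,0,0,0,0,-0.002,0.3],[0,0,0,0,0,-0.0015,0.3],[0,0,0,0,0,0,0.3],[0,0,0,0,0,0,0.3]])

```text
time: 27.23
tool_pos: [0.4955, 0.2024, -0.0061]
tcp_rot: [1.932, 2.475, 0.004]
wrist_force: [3.8, 3.4, -2.4]
width: 0.425
grip_force: 62.6
```

Run:
```python
from g import *
go([.4970,.2014,-.016])
t=np.array(status.read_state()["tool_pos"])
P=read_camera("scene");np.set_printoptions(linewidth=250,threshold=10**6)
print("bottom front edge pred (bias .03)",proj(P,[t[0],t[1],t[2]+.03]))
for z in(.014,.018,.022,.026):print(z,"body-top ctr",proj(P,[.4975,.2016,z+.037]),"knob top",proj(P,[.4975,.2016,z+.06]))
h=cv2.cvtColor(P["color"],cv2.COLOR_RGB2HSV);print(h[318:362,242:274,1])
```

```text
t 27.2333 pos [ 0.4955  0.2024 -0.0061] tool shift [-0.0013  0.0012  0.0099] tool y deg 14.057172277667894 tilt 0.18099444014808785 F [ 3.7798  3.3588 -2.3602] w 0.4252044651601741
bottom front edge pred (bias .03) [258.4301 346.6641]
0.014 body-top ctr [257.6331 338.2367] knob top [257.5013 331.5315]
0.018 body-top ctr [257.6105 337.0883] knob top [257.4779 330.3397]
0.022 body-top ctr [257.5878 335.9326] knob top [257.4543 329.14  ]
0.026 body-top ctr [257.5649 334.7694] knob top [257.4305 327.9324]
[[ 57  56  52  59  56  49  50  49  45  46  47  47  50  44  44  45  44  45  41  41  39  38  42  43  39  39  39  39  39  44  52  42]
 [ 60  56  50  57  54  50  49  47  47  51  47  50  47  47  44  44  49  44  42  41  38  45  42  46  42  44  42  42  40  43  40  40]
 [ 65  53  50  59  53  55  50  52  47  47  44  50  50  44  47  48  44  45  41  41  38  42  42  42  48  42  40  39  39  40  45  40]
 [ 95  61  53  52  52  54  51  46  47  47  50  50  47  47  48  44  44  47  44  38  42  39  42  42  40  39  42  42  40  35  36  32]
 [ 85  73  61  53  57  54  50  47  48  47  47  44  47  47  47  44  42
[... 4471 characters left out ...]
134 137 139 134 134 140 139 129 135 130 132]
 [136 134 141 133 129 135 134 135 137 140 138 133 133 136 129 136 138 138 137 137 134 141 134 132 133 133 136 129 130 139 137 137]
 [141 130 137 135 141 134 134 134 135 136 136 137 138 130 136 134 137 136 134 137 136 134 134 134 134 129 132 132 133 135 136 134]
 [125 129 134 133 135 135 129 133 133 136 137 135 133 133 134 143 132 136 136 140 136 138 137 134 132 126 139 132 132 139 139 130]
 [111 114 120 129 130 134 140 134 137 145 135 132 130 132 134 139 129 134 137 139 138 134 136 132 137 138 135 132 143 142 137 136]
 [109 110 109 112 117 121 125 134 137 139 138 134 135 132 132 133 134 138 130 132 143 136 136 130 133 132 133 133 132 130 138 136]]
```

The body-top shoulder row (338.3) matches a weight bottom at about 0.014. It is also confined sideways, so it is inside the well and probably home. Recentre and press lightly to see whether it stops at the same depth.

drive_tool(rows=[[0,0,0,0.0005,0.0007,-0.001,0.3],[0,0,0,0,0,0,0.3],[0,0,0,0,0,0.001,0.3],[0,0,0,0,0,0.001,0.3],[0,0,0,0,0,0,0.3],[0,0,0,0,0,0,0.3]])

```text
time: 27.78
tool_pos: [0.4953, 0.2026, -0.0067]
tcp_rot: [1.932, 2.476, 0.002]
wrist_force: [3.5, 3.3, 0.2]
width: 0.428
grip_force: 64.9
```

drive_tool(rows=[[0,0,0,0.0005,0.001,-0.001,0.3],[0,0,0,0,0,0,0.3],[0,0,0,0,0,0.001,0.3],[0,0,0,0,0,0.001,0.3],[0,0,0,0,0,0,0.3],[0,0,0,0,0,0,0.3]])

```text
time: 28.28
tool_pos: [0.4953, 0.2027, -0.0068]
tcp_rot: [-1.932, -2.477, 0.002]
wrist_force: [-0.8, -1.8, 9.9]
width: 0.426
grip_force: 69.9
```

Same depth with every sideways nudge. But the fingertips may be resting on the case plate rather than the weight on the well floor. I'll check heights from the picture rows, using the hover frames.

Run:
```python
from g import *
P=read_camera("scene")
c,s=np.cos(.2455),np.sin(.2455);R=np.array([[c,-s],[s,c]])
v=np.array([-.522,.853])*.019
def zsolve(xy,row):
    zs=np.linspace(-.02,.15,1701);r=np.array([proj(P,[xy[0],xy[1],z])[1] for z in zs]);return zs[np.abs(r-row).argmin()]
for n,t,pad,bot,top in(("hover1",(.5018,.2029,.0418),339.3,340.7,322.5),("hover2",(.4962,.2017,.0058),350,351.7,334.5),("now",(.4955,.2025,-.0066),354.3,355.6,338.4)):
    xy=np.array(t[:2])
    print(n,"pad tip z",zsolve(xy+R@[-.024,.011],pad).round(4),zsolve(xy+R@[-.030,.011],pad).round(4),"weight bottom z",zsolve(xy+v,bot).round(4),"body top z-37",(zsolve(xy,top)-.037).round(4),"tcp z",t[2])
h=cv2.cvtColor(P["color"],cv2.COLOR_RGB2HSV)
```

```text
hover1 pad tip z 0.076 0.0793 weight bottom z 0.0725 body top z-37 0.0647 tcp z 0.0418
hover2 pad tip z 0.0423 0.0457 weight bottom z 0.0375 body top z-37 0.0282 tcp z 0.0058
now pad tip z 0.0286 0.0321 weight bottom z 0.0252 body top z-37 0.0165 tcp z -0.0066
```

The pad tips are at z≈0.0286, which is the case plate (0.028), so the weight is only about 4 mm into the well and I hold it too low. I'll set it on a clear patch of worktop by pure translation, regrip 13 mm higher, and come back.

drive_tool(rows=[[0,0,0,0,0,-0.01,0.3],[0,0,0,0,0,-0.02,0.3],[0,0,0,0,0,-0.03,0.3],[0,0,0,0,0,-0.03,0.3],[0,0,0,0,0,-0.01,0.3],[0,0,0,0,0,0,0.3]])

```text
time: 28.83
tool_pos: [0.4967, 0.2034, 0.0943]
tcp_rot: [1.931, 2.475, 0.005]
wrist_force: [0.2, -0.1, -4.8]
width: 0.429
grip_force: 63.4
```

drive_tool(rows=[[0,0,0,-0.04,-0.0044,0,0.3],[0,0,0,-0.04,-0.0044,0,0.3],[0,0,0,-0.04,-0.0044,0,0.3],[0,0,0,-0.04,-0.0044,0,0.3],[0,0,0,-0.04,-0.0044,0,0.3],[0,0,0,-0.04,-0.0044,0,0.3],[0,0,0,-0.04,-0.0044,0,0.3],[0,0,0,-0.04,-0.0044,0,0.3]])

```text
time: 29.5
tool_pos: [0.5359, -0.1172, 0.0885]
tcp_rot: [-1.929, -2.472, 0.004]
wrist_force: [0.9, 0.8, -5.1]
width: 0.429
grip_force: 63.3
```

drive_tool(rows=[[0,0,0,0,0,0,0.3],[0,0,0,0,0,0.03,0.3],[0,0,0,0,0,0.03,0.3],[0,0,0,0,0,0.03,0.3],[0,0,0,0,0,0.015,0.3],[0,0,0,0,0,0.008,0.3],[0,0,0,0,0,0,0.3],[0,0,0,0,0,0,0.3]])

```text
time: 30.17
tool_pos: [0.5378, -0.1154, -0.0223]
tcp_rot: [-1.931, -2.475, 0.002]
wrist_force: [0.0, -0.0, -4.3]
width: 0.424
grip_force: 63.3
```

drive_tool(rows=[[0,0,0,0,0,0.002,0.3],[0,0,0,0,0,0.002,0.3],[0,0,0,0,0,0.002,0.3],[0,0,0,0,0,0,0.3],[0,0,0,0,0,0,0.3]])

```text
time: 30.58
tool_pos: [0.5394, -0.116, -0.0266]
tcp_rot: [1.932, 2.476, 0.001]
wrist_force: [-0.5, -0.2, -4.0]
width: 0.426
grip_force: 63.3
```

drive_tool(rows=[[0,0,0,0,0,0.001,0.3],[0,0,0,0,0,0.001,0.3],[0,0,0,0,0,0.001,0.3],[0,0,0,0,0,0,0.3],[0,0,0,0,0,0,0.3]])

```text
time: 31.0
tool_pos: [0.5393, -0.116, -0.0293]
tcp_rot: [1.932, 2.477, 0.0]
wrist_force: [-3.2, 1.5, 4.4]
width: 0.425
grip_force: 64.1
```

On the worktop. Open, rise 13 mm, regrip.

drive_tool(rows=[[0,0,0,0,0,0,0.62],[0,0,0,0,0,0,0.62],[0,0,0,0,0,0,0.62],[0,0,0,0,0,-0.008,0.62],[0,0,0,0,0,-0.006,0.62],[0,0,0,0,0,0,0.62],[0,0,0,0,0,0,0.62],[0,0,0,0,0,0,0.62]])

```text
time: 31.67
tool_pos: [0.5394, -0.116, -0.0158]
tcp_rot: [1.932, 2.476, 0.0]
wrist_force: [0.4, 0.7, -1.0]
width: 0.616
grip_force: 0.0
```

drive_tool(rows=[[0,0,0,0,0,0,0.3],[0,0,0,0,0,0,0.3],[0,0,0,0,0,0,0.3],[0,0,0,0,0,0,0.3],[0,0,0,0,0,0,0.3],[0,0,0,0,0,0,0.3]], force=60)

```text
time: 32.17
tool_pos: [0.5393, -0.1159, -0.0159]
tcp_rot: [1.933, 2.477, 0.0]
wrist_force: [-1.2, 1.0, 4.6]
width: 0.42
grip_force: 60.4
```

drive_tool(rows=[[0,0,0,0,0,-0.01,0.3],[0,0,0,0,0,-0.03,0.3],[0,0,0,0,0,-0.035,0.3],[0,0,0,0,0,-0.03,0.3],[0,0,0,0,0,-0.015,0.3],[0,0,0,0,0,0,0.3],[0,0,0,0,0,0,0.3]])

```text
time: 32.75
tool_pos: [0.5389, -0.116, 0.1039]
tcp_rot: [1.932, 2.476, 0.0]
wrist_force: [0.2, 0.0, -5.7]
width: 0.418
grip_force: 61.7
```

drive_tool(rows=[[0,0,0,0.04,0.0044,0,0.3],[0,0,0,0.04,0.0044,0,0.3],[0,0,0,0.04,0.0044,0,0.3],[0,0,0,0.04,0.0044,0,0.3],[0,0,0,0.04,0.0044,0,0.3],[0,0,0,0.04,0.0044,0,0.3],[0,0,0,0.04,0.0044,0,0.3],[0,0,0,0.04,0.0044,0,0.3]])

```text
time: 33.42
tool_pos: [0.4921, 0.2038, 0.1004]
tcp_rot: [-1.931, -2.474, 0.008]
wrist_force: [0.9, -0.1, -4.7]
width: 0.419
grip_force: 61.7
```

drive_tool(rows=[[0,0,0,0,0,0,0.3],[0,0,0,0,0,0.03,0.3],[0,0,0,0,0,0.03,0.3],[0,0,0,0,0,0.02,0.3],[0,0,0,0,0,0,0.3],[0,0,0,0,0,0,0.3],[0,0,0,0,0,0,0.3],[0,0,0,0,0,0,0.3]])

```text
time: 34.08
tool_pos: [0.4968, 0.2032, 0.0251]
tcp_rot: [1.932, 2.475, 0.003]
wrist_force: [0.1, 0.2, -4.9]
width: 0.415
grip_force: 61.8
```

drive_tool(rows=[[0,0,0,0,0,0.003,0.3],[0,0,0,0,0,0.003,0.3],[0,0,0,0,0,0.002,0.3],[0,0,0,0,0,0.002,0.3],[0,0,0,0,0,0.002,0.3],[0,0,0,0,0,0.002,0.3],[0,0,0,0,0,0,0.3],[0,0,0,0,0,0,0.3]])

```text
time: 34.75
tool_pos: [0.4953, 0.203, 0.0097]
tcp_rot: [-1.933, -2.477, 0.0]
wrist_force: [-1.4, -0.5, -4.7]
width: 0.418
grip_force: 61.8
```

drive_tool(rows=[[0,0,0,0,0,0.0015,0.3],[0,0,0,0,0,0.0015,0.3],[0,0,0,0,0,0.0015,0.3],[0,0,0,0,0,0.0015,0.3],[0,0,0,0,0,0,0.3]])

```text
time: 35.17
tool_pos: [0.4953, 0.203, 0.0035]
tcp_rot: [-1.933, -2.477, 0.001]
wrist_force: [0.1, -0.3, -4.5]
width: 0.42
grip_force: 61.8
```

Sliding in freely, now about 9 mm deep. Last millimetres.

drive_tool(rows=[[0,0,0,0,0,0.0015,0.3],[0,0,0,0,0,0.0015,0.3],[0,0,0,0,0,0.001,0.3],[0,0,0,0,0,0.001,0.3],[0,0,0,0,0,0.001,0.3],[0,0,0,0,0,0,0.3],[0,0,0,0,0,0,0.3]])

```text
time: 35.75
tool_pos: [0.4954, 0.203, -0.0018]
tcp_rot: [-1.933, -2.477, 0.0]
wrist_force: [-0.7, -0.1, -0.3]
width: 0.417
grip_force: 62.1
```

The floor is reached exactly at the expected height (bottom 0.0141). Release and rise straight up, then check.

drive_tool(rows=[[0,0,0,0,0,0,0.5],[0,0,0,0,0,0,0.6],[0,0,0,0,0,0,0.6],[0,0,0,0,0,-0.005,0.6],[0,0,0,0,0,-0.02,0.6],[0,0,0,0,0,-0.03,0.6],[0,0,0,0,0,-0.03,0.6],[0,0,0,0,0,-0.03,0.6]])

```text
time: 36.42
tool_pos: [0.4954, 0.203, 0.1145]
tcp_rot: [1.933, 2.477, 0.0]
wrist_force: [0.8, 0.3, -0.7]
width: 0.601
grip_force: 0.0
```

drive_tool(rows=[[0,0,0,0,-0.02,-0.03,0.6],[0,0,0,0,-0.02,-0.03,0.6],[0,0,0,0,0,0,0.6],[0,0,0,0,0,0,0.6],[0,0,0,0,0,0,0.6],[0,0,0,0,0,0,0.6],[0,0,0,0,0,0,0.6]])

```text
time: 37.0
tool_pos: [0.456, 0.193, 0.1712]
tcp_rot: [-1.932, -2.475, 0.004]
wrist_force: [0.3, -0.4, 0.9]
width: 0.602
grip_force: 0.0
```

Run:
```python
from g import *
s=status.read_state();print(s["time"],s["wrist_force"],s["tool_pos"])
P=read_camera("scene")
for z in(.014,.02):print(z,"w500 centre pred",proj(P,[.4975,.2019,z+.026]))
for m in masks_of(P,"w500"):
    ys,xs=np.nonzero(m["mask"]);print(round(m["score"],2),m["bbox"],np.round([xs.mean(),ys.mean()],1),len(xs))
T=read_camera("top");g=cv2.cvtColor(T["color"],cv2.COLOR_RGB2GRAY);print("pin rows",g[196:206,250:253].tolist())
```

```text
37.0 [ 0.2991 -0.3889  0.8772] [0.456  0.193  0.1712]
0.014 w500 centre pred [257.6035 341.4777]
0.02 w500 centre pred [257.5697 339.7828]
0.83 [335.9, 191.6, 358.1, 217.1] [345.6 203.9] 340
0.77 [264.0, 306.2, 278.3, 324.7] [269.4 315.4] 236
0.62 [249.7, 326.8, 266.8, 357.9] [258.4 342.7] 441
0.59 [271.7, 288.6, 281.3, 308.4] [276.3 298.7] 144
0.56 [394.8, 187.6, 408.9, 208.7] [400.9 198.1] 320
0.54 [276.3, 280.1, 291.1, 296.4] [281.5 286.3] 92
0.52 [313.0, 181.7, 327.4, 208.8] [319.  194.3] 232
pin rows [[43, 36, 34], [50, 35, 78], [62, 36, 40], [69, 80, 130], [200, 211, 216], [216, 213, 203], [161, 121, 75], [94, 38, 31], [97, 41, 30], [163, 61, 27]]
```

The weight sits at the home prediction in the picture, and the pin is still at the stop (row ≈200.5). Handing in.

```bash
python3 -c "
from workcell import workorder
print(workorder.finish_job())"
```

```text
the job is handed in; nothing more can be done
None
```

The job is handed in at about 37 s: the lid stands open against its stop, eased there with about 6.5 N at the bar (roughly 22 N at the pin), and the 500 g weight is upright and home in its well. On the first try my fingertips bottomed on the case plate, so I set the weight back on the worktop once to regrip it higher. The last picture shows w500 and the lid pin where they should be, but I did not re-check the jar, the beaker and w20 at the end.

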